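# Charge the pigment mill and bolt its lid down evenly

## Task

Load the pigment mill: tip the grinding cylinders from the metal cup into the open pot, add any that lie loose on the bench, and stand the empty cup back upright on the bench. Then swing the lid fully shut and tighten its four T-screws clockwise in crisscross order (each screw followed by the one opposite), about a sixth of a turn per screw in each round, for three rounds, the last one bringing every screw up against its stop. Leave the brush jar, the paint tin and the palette knife where they are.

Things in the scene. Friction and masses are not known exactly. Their poses are not given: they have to be found in the camera images.
- pot_mouth (a point): Centre of the round mouth of the mill's steel grinding pot, in the rim plane, 130 mm above the bench; z up, y towards the lid hinge. Mouth 102 mm across, pot 112 mm outside, bolting flange 158 mm across and 12 mm thick at the rim; inner floor 79 mm below the mouth
- mill: The fixed vibratory mill: grey housing 200 x 200 mm, its top 42 mm above the bench, the pot upright at its centre. Origin on the bench under the pot's axis; z up, y towards the lid hinge (roughly the robot's left), x roughly away from the robot. The hinge pin runs along x at y = +88 mm, 134 mm above the bench
- lid (a joint): Hinge angle of the lid, rad: 0 shut flat on the flange, starts thrown open at 2.0 to 2.2, stop 2.25. Stiff hinge (0.75 N m friction; the lid, 0.62 kg with its screws, stays at any angle). The lid is a steel disc 158 mm across, 10 mm thick, its centre 88 mm from the pin; its outer face lies 7 mm above the pin's axis when shut and carries the screws
- lid_tab (a point): Point on the outer face (top when shut) of the flat tab by which the lid is moved, 190 mm from the hinge pin, opposite the hinge. The tab is 50 mm wide (along the hinge), 10 mm thick and reaches 200 mm from the pin, 33 mm beyond the disc. z: outward normal of the lid; y: towards the hinge
- screw1 (a joint): Turn of T-screw 1, rad, growing clockwise seen from above; starts hand-tight at 0 to 0.2, stop at 3.1, stays where left. Takes 0.18 to 0.25 N m. With the lid shut it stands 66 mm from the pot's axis at mill -x, -y: nearest the robot, away from the hinge. Screws 1, 2, 3, 4 go round the circle in 90 degree steps: 1 is opposite 3, 2 opposite 4
- screw1_grip (a point): Centre of the black T-bar of screw 1, on the screw's axis, 26 mm above the lid's outer face. The bar is 44 mm long (along the point's x, which turns with it), 10 mm thick (y) and 24 mm high, from 13 to 37 mm above the lid, on a 10 mm neck
- screw2 (a joint): Turn of T-screw 2, rad, growing clockwise seen from above; starts hand-tight at 0 to 0.2, stop at 3.1, stays where left. Takes 0.18 to 0.25 N m. With the lid shut it stands 66 mm from the pot's axis at mill -x, +y: near the robot, on the hinge side. Screws 1, 2, 3, 4 go round the circle in 90 degree steps: 1 is opposite 3, 2 opposite 4
- screw2_grip (a point): Centre of the black T-bar of screw 2, on the screw's axis, 26 mm above the lid's outer face. The bar is 44 mm long (along the point's x, which turns with it), 10 mm thick (y) and 24 mm high, from 13 to 37 mm above the lid, on a 10 mm neck
- screw3 (a joint): Turn of T-screw 3, rad, growing clockwise seen from above; starts hand-tight at 0 to 0.2, stop at 3.1, stays where left. Takes 0.18 to 0.25 N m. With the lid shut it stands 66 mm from the pot's axis at mill +x, +y: far from the robot, on the hinge side. Screws 1, 2, 3, 4 go round the circle in 90 degree steps: 1 is opposite 3, 2 opposite 4
- screw3_grip (a point): Centre of the black T-bar of screw 3, on the screw's axis, 26 mm above the lid's outer face. The bar is 44 mm long (along the point's x, which turns with it), 10 mm thick (y) and 24 mm high, from 13 to 37 mm above the lid, on a 10 mm neck
- screw4 (a joint): Turn of T-screw 4, rad, growing clockwise seen from above; starts hand-tight at 0 to 0.2, stop at 3.1, stays where left. Takes 0.18 to 0.25 N m. With the lid shut it stands 66 mm from the pot's axis at mill +x, -y: far from the robot, away from the hinge. Screws 1, 2, 3, 4 go round the circle in 90 degree steps: 1 is opposite 3, 2 opposite 4
- screw4_grip (a point): Centre of the black T-bar of screw 4, on the screw's axis, 26 mm above the lid's outer face. The bar is 44 mm long (along the point's x, which turns with it), 10 mm thick (y) and 24 mm high, from 13 to 37 mm above the lid, on a 10 mm neck
- cup_center (a point): Centre, half-way up, of the plain metal hopper cup, loose, upright, 80 mm high. Its two flat cheeks (+-y) are upright, 56 mm apart outside; its front and back (+-x) lean out, 48 mm apart at the foot and 88 mm at the rim; walls 3 mm, floor 5 mm; z towards the mouth; 0.11 to 0.18 kg empty. The cylinders not on the bench start in it
- media1_center (a point): Centre of a white ceramic grinding cylinder, 20 mm across and 20 mm long, 22 g, z along its axis; starts in the cup; always there
- media2_center (a point): Centre of a white ceramic grinding cylinder, 20 mm across and 20 mm long, 22 g, z along its axis; starts in the cup; always there
- media3_center (a point): Centre of a white ceramic grinding cylinder, 20 mm across and 20 mm long, 22 g, z along its axis; starts in the cup; may be absent
- media4_center (a point): Centre of a white ceramic grinding cylinder, 20 mm across and 20 mm long, 22 g, z along its axis; starts in the cup; may be absent
- media5_center (a point): Centre of a white ceramic grinding cylinder, 20 mm across and 20 mm long, 22 g, z along its axis; starts in the cup; may be absent
- media6_center (a point): Centre of a white ceramic grinding cylinder, 20 mm across and 20 mm long, 22 g, z along its axis; starts in the cup; may be absent
- media7_center (a point): Centre of a white ceramic grinding cylinder, 20 mm across and 20 mm long, 22 g, z along its axis; starts standing loose on the bench at the robot's left; may be absent
- media8_center (a point): Centre of a white ceramic grinding cylinder, 20 mm across and 20 mm long, 22 g, z along its axis; starts standing loose on the bench at the robot's left; may be absent
- brush_jar_mid (a point): Bystander: glass jar of brushes, 72 mm across, 100 mm high (brushes reach 165 mm); point half-way up the jar
- paint_tin_mid (a point): Bystander: closed paint tin 86 mm across, 95 mm high; point half-way up
- palette_knife_grip (a point): Bystander: palette knife lying on the bench, 205 mm long, 16 mm high; point at the middle of its handle
Things that resemble listed ones, but are neither listed nor needed, are in the scene too. What is shaped like the part that bears cup_center but green or pink is not meant.

How it is judged:
By the outcome, as a careful person would: the job done as asked, in the order asked, and still so for the second after the job is handed in, with the robot touching nothing.
Of media3, media4, media5, media6, media7, media8 only 2 to 5 are there at a start; the rules pass over those that are not, and their reading is None.
At some moment in a run one of cup, media7, media8 may be knocked a few centimetres aside while the robot is not near it.
Once in a run the grip may slacken for a moment while it holds something.
It also fails if it takes over 210 s, if anything falls off the work surface, if the arm or the gripper's body presses on something with over 40 N, if the wrist force passes 120 N, or if a joint passes its speed limit or range.

## Robot

A 6-joint arm with a two-finger parallel gripper is mounted at the origin on the work surface. World frame = base frame: x ahead of the robot, y to its left, z up, the work surface at z = 0. Lengths are in mm, angles in rad, forces in N, time in s.
With the tool pointing down it reaches from about 350 to 875 mm from the base axis. Payload 4.2 kg.
Tool frame: the origin (TCP) lies on the mounting face of the last link; the fingertips stand 173 mm ahead of it and the grasp point (between the pads) lies 155 mm ahead of it; z points along the fingers, y is the line along which they close (so a half turn about z gives the same grasp; the last joint's range is limited). The gripper opens to 85 mm and grips with 20 to 120 N. Pads are 22 mm wide; open, the fingers measure 114 mm over their backs; the gripper's body (76 mm by 85 mm) begins 54 mm behind the grasp point. The pads swing forward as they close: fully open they stand 13 mm farther back than shut.
Start: joints at [1.378, 0.385, 0.008, 0, -1.194, -0.259], TCP at [272.832, 562.283, 404.712] pointing down, gripper open.
Joint ranges: [-3.14, 3.14], [-1.21, 2.06], [-1.07, 1.41], [-3.16, 2.05], [-2.99, -0.16], [-3.1, 3.1]. Speed limits (rad/s): [2.79, 2.79, 3.14, 3.14, 3.14, 3.14].

## Interface

Orientations are given as a rotation vector (axis times angle).
In Python, from cell import r gives the robot as it stands.
- The arm moves only by the tool apply_moves, never from a script. Its argument "moves" is a list of rows, each a list of 7 numbers: the turn, a rotation vector about the tool's x, y, z in degrees, then the shift along the tool's x, y, z in mm, then the finger opening in mm, from 0 to 85.4. In form: [[wx, wy, wz, tx, ty, tz, hand], ...]. A call has 1 to 20 rows; each row is the pose to reach, as a shift and turn from the pose commanded when the call began, along the tool's axes at that moment; what a row does not reach only later rows make up. A row lasts 1/10 s, in which the tool goes at most 50 mm and 8.59 degrees, less where a joint would pass 70% of its speed; a pose out of reach is approached as far as the arm can. A call with a gripper value outside its range is refused whole. The fingers move at their own pace and stop on an object; "squeeze" is the grip in N (left out, the last holds). Time passes only in rows, so rows that repeat a pose let the fingers close. It gives the time, the measured TCP pose, the force and the opening at its end, in the units of the state.
- r.get_obs(): the state, without advancing time (a new reading comes with each control period).
- r.snapshot(name): name is "scene" or "top" or "wrist"; returns a dict with "color" (480x640x3 uint8, red, green, blue), "range_z" (480x640 float32, mm along the optical axis (not along the pixel's ray), 0 where there is no reading), "K" (3x3 intrinsics, pixels), "distortion" ([k1, k2, p1, p2, k3] as OpenCV has them; the pictures are not rectified), "world_to_cam" (4x4, takes a point from world to camera coordinates). Camera axes: x right, y down, z forward; pixel columns grow to the right and rows downward; lengths in mm; the calibration is good to about 2 mm. A picture is of the moment at which its call begins.
- r.finish_job(): hands the job in, once; it reports no verdict.
The state is a dict: "time_s": time; "qpos": joint angles; "joint_velocities": joint speeds; "tau": joint torques, N m; "position": TCP position; "eef_rot": TCP orientation; "ft_force": force on the tool from outside, world axes, zero at the start; "ft_torque": the same for the moment, N m; "finger_gap": finger opening in mm.
Only numpy, scipy, OpenCV 4.12 (cv2) and the standard library are available. Lean on these libraries where they do the work, as an engineer would, in place of code of your own. Each camera call takes 0.05 s, during which the arm holds its last target. There are 200 camera calls.

## Working session

There is one attempt and no reset: what is moved stays moved. The work goes in short steps, Python scripts to look and compute and a tool call to move; the robot and the scene stay as the last step left them, time stands still between calls to the robot, and variables do not carry over. Pictures are saved under pics/ and viewed, on a budget of 14 in all, crops included, one or two more only if the job needs it, and the job is handed in when it is done.

Besides the shell and the picture viewer there is one more tool, called after ">>>" as name(argument=value, ...), one argument or row to a line, values as JSON. apply_moves: Moves the arm, as the interface text tells. Its arguments: {"type":"object","properties":{"moves":{"type":"array","items":{"type":"array","items":{"type":"number"}}},"squeeze":{"type":"number"}},"required":["moves"]}

```bash
ls; mkdir -p pics
cat > h.py <<'E'
import numpy as np, cv2
from scipy.spatial.transform import Rotation as R
from cell import r
def save(s,fn,crop=None,scale=1):
    im=s['color'][:,:,::-1]
    if crop: x0,y0,x1,y1=crop; im=im[y0:y1,x0:x1]
    if scale!=1: im=cv2.resize(im,None,fx=scale,fy=scale,interpolation=cv2.INTER_CUBIC)
    cv2.imwrite('pics/'+fn,im)
def cloud(s):
    h,w=s['range_z'].shape
    u,v=np.meshgrid(np.arange(w),np.arange(h))
    p=cv2.undistortPoints(np.stack([u,v],-1).reshape(-1,1,2).astype(np.float64),s['K'],np.array(s['distortion'])).reshape(h,w,2)
    z=s['range_z']; P=np.dstack([p[...,0]*z,p[...,1]*z,z]).astype(float)
    T=np.linalg.inv(s['world_to_cam']); W=P@T[:3,:3].T+T[:3,3]
    W[z<=0]=np.nan
    return W
def proj(s,X):
    T=s['world_to_cam']; q=cv2.Rodrigues(T[:3,:3])[0]
    return cv2.projectPoints(np.array(X,float).reshape(-1,1,3),q,T[:3,3],s['K'],np.array(s['distortion']))[0].reshape(-1,2)
E
python3 - <<'E'
from h import *
s=r.snapshot('scene');t=r.snapshot('top')
save(s,'s0.png');save(t,'t0.png')
np.savez('snap0.npz',cs=cloud(s),ct=cloud(t))
print(r.get_obs())
for n in (s,t): print(np.linalg.inv(n['world_to_cam']).round(2),n['K'])
E
```

```text
pics
{'time_s': 0.1, 'qpos': array([ 1.37761719e+00,  3.85481294e-01,  6.76659443e-03, -4.47543883e-04,
       -1.19399089e+00, -2.58606682e-01]), 'joint_velocities': array([-0.00184523, -0.00254136,  0.0025676 ,  0.00139981,  0.00130574,
       -0.00183941]), 'tau': array([-5.36385528e-05, -3.93317592e+01,  1.88931048e+01,  4.19789582e+00,
       -2.56429703e-03,  5.43966280e-06]), 'position': array([272.7427814 , 562.1485432 , 403.72939417]), 'eef_rot': array([ 3.05984781e+00, -7.03465569e-01, -5.54651738e-04]), 'ft_force': array([-0.82221408,  0.33637758,  0.37279397]), 'ft_torque': array([ 0.00221104, -0.0002016 , -0.043704  ]), 'finger_gap': 84.79705425905364}
[[ 8.7000e-01  3.2000e-01 -3.8000e-01  9.0082e+02]
 [ 5.0000e-01 -5.4000e-01  6.8000e-01 -7.0295e+02]
 [ 2.0000e-02 -7.8000e-01 -6.3000e-01  7.0829e+02]
 [ 0.0000e+00  0.0000e+00  0.0000e+00  1.0000e+00]] [[443.44094942   0.         324.42185718]
 [  0.         443.44094942 234.07402252]
 [  0.           0.           1.        ]]
[[-1.30000e-01 -9.60000e-01  2.30000e-01  3.00910e+02]
 [-9.90000e-01  1.30000e-01 -3.00000e-02 -5.88100e+01]
 [-0.00000e+00 -2.30000e-01 -9.70000e-01  1.22918e+03]
 [ 0.00000e+00  0.00000e+00  0.00000e+00  1.00000e+00]] [[487.64676801   0.         325.7936739 ]
 [  0.         487.64676801 249.87359658]
 [  0.           0.           1.        ]]
```

View pics/s0.png

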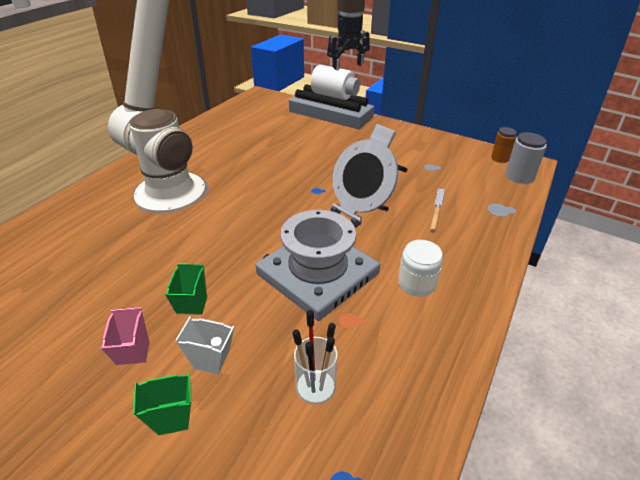

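View pics/t0.png

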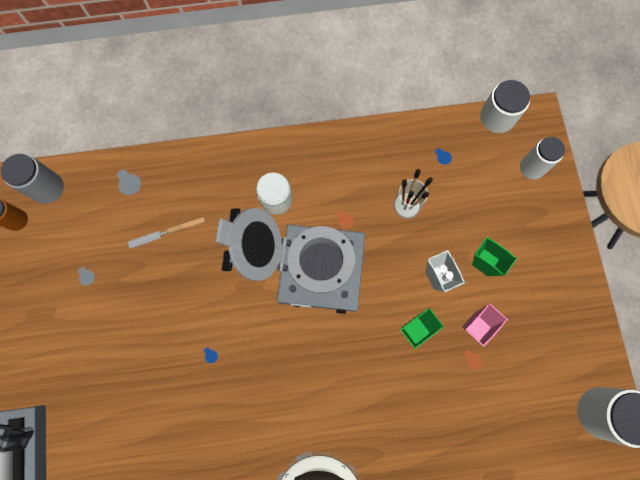

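The scene view shows the metal cup at (206,345). The green cups at (187,289) and (163,403) and the pink one at (125,336) are decoys. The pot is at (318,235), with the lid thrown open behind it at (365,175). In the top view the cup is at (445,271) and the pot at (321,259). No loose cylinder is obvious yet, so I'll look for 20 mm high blobs and measure.

Run:
```python
from h import *
d=np.load('snap0.npz');cs,ct=d['cs'],d['ct']
s=r.snapshot('scene');t=r.snapshot('top');w=r.snapshot('wrist')
a=cv2.resize(s['color'][310:380,170:250,::-1],(400,350),interpolation=cv2.INTER_CUBIC)
b=cv2.resize(t['color'][240:300,415:475,::-1],(350,350),interpolation=cv2.INTER_CUBIC)
ww=cv2.resize(w['color'][:,:,::-1],(320,240))
o=np.zeros((600,760,3),np.uint8);o[:350,:400]=a;o[:350,400:750]=b;o[350:590,:320]=ww
cv2.imwrite('pics/c1.png',o)
for n,c,im in(('s',cs,s),('t',ct,t)):
    col=im['color'].astype(int)
    # white pixels low
    m=(col.min(2)>185)&(col.max(2)-col.min(2)<25)&(c[...,2]<60)&(c[...,2]>3)&(np.abs(c[...,1])<900)
    k,l,st,ce=cv2.connectedComponentsWithStats(m.astype(np.uint8))
    for i in range(1,k):
        if st[i,4]>6: print(n,st[i],np.nanmedian(c[l==i],0).round(0))
def rot(p,name):
    h=cv2.minAreaRect(p.astype(np.float32));print(name,h,cv2.boxPoints(h).round(1).tolist())
c=ct
# cup rim (top): bbox px
sub=c[245:295,422:468].reshape(-1,3); p=sub[(sub[:,2]>70)&(sub[:,2]<90)]; print(len(p),p.mean(0)); rot(p[:,:2],'cup rim top')
sub=cs[315:375,175:238].reshape(-1,3); p=sub[(sub[:,2]>74)&(sub[:,2]<90)]; print(len(p),p.mean(0)); rot(p[:,:2],'cup rim scene')
# pot flange
for c,bx in((ct,(225,270,315,365)),(cs,(205,275,270,365))):
    sub=c[bx[0]:bx[1],bx[2]-80 if 0 else bx[2]:bx[3]].reshape(-1,3);p=sub[(sub[:,2]>124)&(sub[:,2]<138)]
    print('fl',len(p),p.mean(0))
c=ct
sub=c[220:310,270:370].reshape(-1,3);p=sub[(sub[:,2]>125)&(sub[:,2]<136)];print(len(p));print('circ',cv2.minEnclosingCircle(p[:,:2].astype(np.float32)))
p=sub[(sub[:,2]>36)&(sub[:,2]<48)];rot(p[:,:2],'housing')
```

```text
s [134 173  71  37 940] [ 44. -51.  12.]
s [435 189   9  18  98] [680. 363.   8.]
s [224 333   6  11  11] [ 498. -344.   41.]
s [211 337  11  10  84] [ 487. -360.   44.]
s [297 379  37  23 469] [ 698. -356.   34.]
t [399 208  19   8  77] [ 648. -313.   41.]
t [434 264  19  22 181] [ 484. -380.   28.]
t [283 456  73  24 819] [ 76. -13.  11.]
251 [ 483.66727226 -373.07355168   77.24119654]
cup rim top ((482.5855407714844, -372.5807800292969), (88.03934478759766, 57.90528106689453), 16.413082122802734) [[432.20001220703125, -357.20001220703125], [448.5, -412.79998779296875], [533.0, -387.8999938964844], [516.5999755859375, -332.3999938964844]]
374 [ 479.25133834 -379.63301234   77.88399978]
cup rim scene ((489.98681640625, -404.10638427734375), (90.31627655029297, 118.9302978515625), 16.686063766479492) [[429.70001220703125, -360.1000061035156], [463.79998779296875, -474.0], [550.2999877929688, -448.1000061035156], [516.2000122070312, -334.20001220703125]]
fl 729 [ 568.18742327 -122.39195531  129.67555026]
fl 2024 [546.6168157  -79.20149327 129.13345337]
2139
circ ((545.74658203125, -65.70037078857422), 91.04509735107422)
housing ((540.6355590820312, -77.44937896728516), (199.4912109375, 201.4702911376953), 75.88130950927734) [[418.6000061035156, -149.60000610351562], [614.0, -198.8000030517578], [662.7000122070312, -5.300000190734863], [467.29998779296875, 43.900001525878906]]
```

View pics/c1.png

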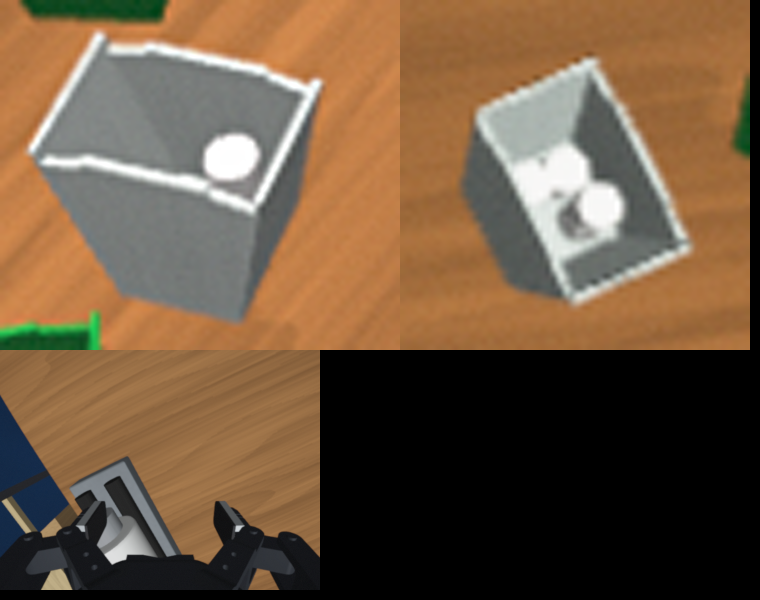

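The crop confirms the choice: the bare metal cup holds at least three white cylinders (top-view crop around (560,180)). The wrist view shows no cylinder near the start pose. Both fixed cameras are blind behind the open lid, so I'll pass the wrist camera over that area first.

```bash
cat >> h.py <<'E'
def cur():
    o=r.get_obs(); return np.array(o['position']),R.from_rotvec(o['eef_rot'])
def delta(p,Rt,cp=None,cR=None):
    if cp is None: cp,cR=cur()
    return np.r_[(cR.inv()*Rt).as_rotvec(degrees=True),cR.inv().apply(np.array(p,float)-cp)].round(1)
def pose(zdir,ydir):
    z=np.array(zdir,float);z/=np.linalg.norm(z);y=np.array(ydir,float);y-=z*(y@z);y/=np.linalg.norm(y)
    return R.from_matrix(np.c_[np.cross(y,z),y,z])
E
python3 - <<'E'
from h import *
w=r.snapshot('wrist');p,Rt=cur()
T=np.linalg.inv(w['world_to_cam']);print('cam in tool',Rt.inv().apply(T[:3,3]-p).round(1));print((Rt.inv().as_matrix()@T[:3,:3]).round(2));print(w['K'][0,0])
print(Rt.as_matrix().round(3))
d=np.load('snap0.npz');c=d['ct']
# lid plane, pot ring, yaw
sub=c[225:275,225:285].reshape(-1,3);q=sub[(sub[:,2]>160)&(sub[:,2]<330)];
for ss in (1,):
    m=np.median(q,0);
    for _ in range(6):
        u=np.linalg.svd(q-q.mean(0))[2][2]; e=np.abs((q-q.mean(0))@u); q=q[e<max(3,np.percentile(e,85))]
    print('lid n',u,len(q),q.mean(0))
sub=c[220:310,270:370].reshape(-1,3);f=sub[(sub[:,2]>126)&(sub[:,2]<134)]
from scipy.optimize import least_squares
ctr=np.array([541,-77.]);rr=np.hypot(*(f[:,:2]-ctr).T);f=f[rr<85]
# inner edge + outer edge: maximise inside annulus
def cost(x): 
    rr=np.hypot(f[:,0]-x[0],f[:,1]-x[1]);return np.maximum(rr-79,0)+np.maximum(51-rr,0)
o=least_squares(cost,ctr);print('pot',o.x,o.cost)
print('nearby heights cups:')
sub=c[220:360,395:530].reshape(-1,3);z=sub[sub[:,2]>60]
g=c[...,2];m=((g>60)&(g<200)).astype(np.uint8);k,l,st,ce=cv2.connectedComponentsWithStats(m)
for i in range(1,k):
    if st[i,4]>60: pp=c[l==i];print(st[i],np.nanmin(pp,0).round(),np.nanmax(pp,0).round())
print(delta([430,260,405],Rt))
E
```

```text
cam in tool [71.1  1.5 32.4]
[[ 0.   -0.96 -0.28]
 [ 1.    0.   -0.  ]
 [ 0.   -0.28  0.96]]
366.06982726718513
[[ 0.9   -0.437 -0.   ]
 [-0.437 -0.9   -0.001]
 [ 0.     0.001 -1.   ]]
lid n [ 0.22664372  0.77595965 -0.58865886] 1856 [564.18697522  65.69498184 222.38961962]
pot [541.47800357 -75.9901027 ] 72.82909443239784
nearby heights cups:
[ 487   80   43   44 1424] [ 849. -663.   60.] [ 946. -567.  118.]
[528 137  37  35 916] [ 704. -710.   60.] [ 772. -642.  128.]
[   0  154   53   43 1598] [812. 574.  60.] [900. 662. 138.]
[396 169  37  43 678] [ 644. -360.   60.] [ 717. -287.  176.]
[256 172  35  36 978] [699. -26.  60.] [783.  59. 103.]
[  0 200  14  25 255] [751. 669.  60.] [804. 704. 108.]
[ 254  212  101   81 4819] [ 463. -156.   73.] [646.  72. 200.]
[474 236  44  39 402] [ 454. -548.   60.] [ 553. -448.   85.]
[427 250  38  42 372] [ 434. -411.   60.] [ 531. -334.   86.]
[465 303  43  44 335] [ 295. -493.   60.] [ 391. -390.   85.]
[400 307  44  42 280] [ 312. -341.   60.] [ 401. -240.   88.]
[ 589  388   51   60 2484] [  43. -727.   60.] [ 162. -636.  147.]
[  5 411  24  18 200] [256. 633.  60.] [294. 686.  98.]
[  0 449  32  31 772] [147. 625.  60.] [220. 649. 159.]
[294 471  50   9 321] [ 70. -62. 136.] [ 95.  37. 198.]
[  0.    0.    0.  273.4 203.3  -0.5]
```

>>> apply_moves(
  moves=[
    [0,0,0,40,30,0,50],
    [0,0,0,80,60,0,50],
    [0,0,0,120,90,0,50],
    [0,0,0,160,120,0,50],
    [0,0,0,200,150,0,50],
    [0,0,0,240,180,0,50],
    [0,0,0,273,203,0,50],
    [0,0,0,273,203,0,50],
    [0,0,0,273,203,0,50],
  ],
  squeeze=80,
)

```text
time_s: 1.2
position: [430.2, 259.7, 404.9]
eef_rot: [-3.061, 0.707, -0.0]
ft_force: [-0.1, 0.3, -0.7]
finger_gap: 49.9
```

Run:
```python
from h import *
w=r.snapshot('wrist');save(w,'w1.png')
c=cloud(w);np.savez('w1.npz',c=c)
col=w['color'].astype(int)
m=(col.min(2)>170)&(col.max(2)-col.min(2)<30)&(c[...,2]<60)&(c[...,2]>3)
k,l,st,ce=cv2.connectedComponentsWithStats(m.astype(np.uint8))
for i in range(1,k):
    if st[i,4]>30: print(st[i],np.nanmedian(c[l==i],0).round(0))
o=r.get_obs();print(o['position'],o['qpos'],o['finger_gap'])
```

```text
[563  55  52  11  86] [451. -17.  33.]
[ 584  356   56   56 1291] [78. 29. 11.]
[429.85731329 260.50396039 404.82545716] [ 8.68347339e-01  1.75713687e-01 -2.85344468e-01 -1.33486260e-04
 -1.10924676e+00  2.50185142e-01] 49.937103819244705
```

View pics/w1.png

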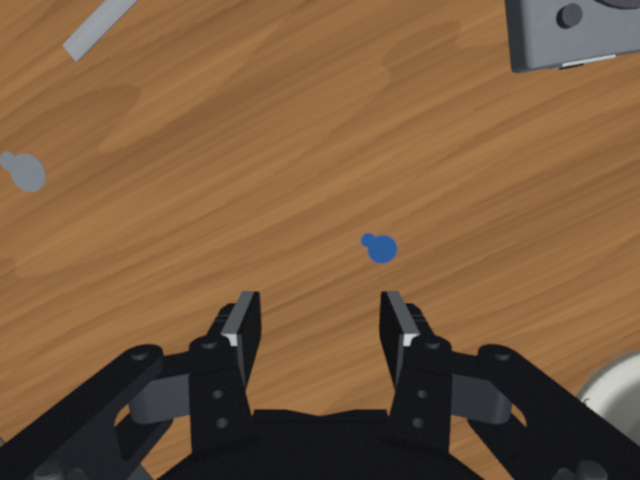

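The wrist view shows only bench, paint blots at (382,248) and (28,172), the knife blade at the top left and the housing corner at (510,70). There is no loose cylinder. I'll check which bench cells no camera has seen, and refit the arm's kinematics for reach checks.

Run:
```python
from h import *
d=np.load('snap0.npz');cl=[d['cs'],d['ct'],np.load('w1.npz')['c']]
H=np.zeros((120,130),int)  # x 300..900? 10mm cells; y -200..700
xs=200;ys=-500
for c in cl:
    p=c.reshape(-1,3);p=p[(np.abs(p[:,2])<6)]
    i=((p[:,0]-xs)/15).astype(int);j=((p[:,1]-ys)/15).astype(int)
    ok=(i>=0)&(i<44)&(j>=0)&(j<80);np.add.at(H,(i[ok],j[ok]),1)
print('rows: x from 200 step 15; cols y from -500 step 15')
for i in range(44):print(xs+15*i,''.join('.' if H[i,j] else '#' for j in range(80)))
```

```text
rows: x from 200 step 15; cols y from -500 step 15
200 .............................................................................###
215 .............................................................................###
230 .............................................................................###
245 .............................................................................###
260 ............................................................................####
275 .............................................................................###
290 ................................................................................
305 ................................................................................
320 ................................................................................
335 ................................................................................
350 ................................................................................
365 ................................................................................
380 ...........#.............
[... 1990 characters left out ...]
....................
740 ................................#####...........................................
755 .................................####...........................................
770 ...............................................................................#
785 ...............................................................................#
800 ................................................................................
815 ................................................................................
830 .........................................................................####...
845 .........................................................................#####..
```

No loose cylinder is visible anywhere, and only the footprints of the mill, tin and lid stay unseen. All the media should therefore be in the cup. Next is the cup pre-grasp, with the tool tilted 30° forward so that pouring stays within the wrist range.

```bash
cat >> h.py <<'E'
D=np.deg2rad
def cupaxes(deg): return np.array([np.cos(D(deg)),np.sin(D(deg)),0]),np.array([-np.sin(D(deg)),np.cos(D(deg)),0])
def toolpose(g,deg,tilt):  # grasp point g, heading deg, forward tilt of tool z from down
    x,y=cupaxes(deg);z=np.sin(D(tilt))*x+np.array([0,0,-np.cos(D(tilt))])
    return np.array(g)-155*z,pose(z,y)
E
python3 - <<'E'
from h import *
from scipy.spatial.transform import Slerp
x,y=cupaxes(16.4)
g=np.array([482.6,-372.6,60])+8*x
pg,Rg=toolpose(g,16.4,30)
pp=pg-100*Rg.as_matrix()[:,2]
cp,cR=cur()
Rh=Slerp([0,1],R.concatenate([cR,Rg]))(0.5)
print(pg,pp)
print('A',delta([370,-20,420],Rh)); print('B',delta(pp,Rg))
E
```

```text
[ 415.92767877 -392.22273125  194.23393759] [ 367.96198004 -406.33980409  280.83647797]
A [ 17.9  -6.9  66.9  68.8 278.4 -15.3]
B [ 35.8 -13.8 133.8 235.8 626.9 123.7]
```

>>> apply_moves(
  moves=[
    [18,-7,67,69,278,-15,78],
    [18,-7,67,69,278,-15,78],
    [18,-7,67,69,278,-15,78],
    [18,-7,67,69,278,-15,78],
    [18,-7,67,69,278,-15,78],
    [18,-7,67,69,278,-15,78],
    [18,-7,67,69,278,-15,78],
    [18,-7,67,69,278,-15,78],
    [35.8,-13.8,133.8,236,627,124,78],
    [35.8,-13.8,133.8,236,627,124,78],
    [35.8,-13.8,133.8,236,627,124,78],
    [35.8,-13.8,133.8,236,627,124,78],
    [35.8,-13.8,133.8,236,627,124,78],
    [35.8,-13.8,133.8,236,627,124,78],
    [35.8,-13.8,133.8,236,627,124,78],
    [35.8,-13.8,133.8,236,627,124,78],
    [35.8,-13.8,133.8,236,627,124,78],
    [35.8,-13.8,133.8,236,627,124,78],
    [35.8,-13.8,133.8,236,627,124,78],
    [35.8,-13.8,133.8,236,627,124,78],
  ],
)

```text
time_s: 3.25
position: [369.1, -405.0, 281.6]
eef_rot: [-0.379, 2.594, 0.099]
ft_force: [-0.0, -0.0, -0.2]
finger_gap: 78.1
```

```bash
cat >> h.py <<'E'
def log():
    o=r.get_obs()
    with open('log.txt','a') as f: f.write(' '.join('%.5f'%v for v in np.r_[o['qpos'],o['position'],o['eef_rot']])+'\n')
    return o
def cuprim(c,near,lo=70,hi=90):
    p=c.reshape(-1,3);p=p[(p[:,2]>lo)&(p[:,2]<hi)&(np.hypot(p[:,0]-near[0],p[:,1]-near[1])<65)]
    return len(p),cv2.minAreaRect(p[:,:2].astype(np.float32))
E
python3 - <<'E'
from h import *
o=log();print(o['position'],o['qpos'].round(3),o['finger_gap'])
w=r.snapshot('wrist');t=r.snapshot('top')
print('w',cuprim(cloud(w),(482,-372)));print('t',cuprim(cloud(t),(482,-372)))
x,y=cupaxes(16.4);g=np.array([482.6,-372.6,60])+8*x
pg,Rg=toolpose(g,16.4,30);print(delta(pg,Rg))
save(w,'w2.png')
E
```

```text
[ 369.10542594 -405.04963257  281.6168473 ] [-0.686  0.357 -0.199 -0.613 -0.801 -0.207] 78.12723850035628
w (3687, ((479.4688720703125, -376.1978454589844), (89.0711898803711, 56.285526275634766), 16.499130249023438))
t (207, ((483.1445617675781, -372.65869140625), (88.24754333496094, 58.88521194458008), 17.863374710083008))
[ -0.   -0.    0.2   1.6  -0.7 100.2]
```

View pics/w2.png

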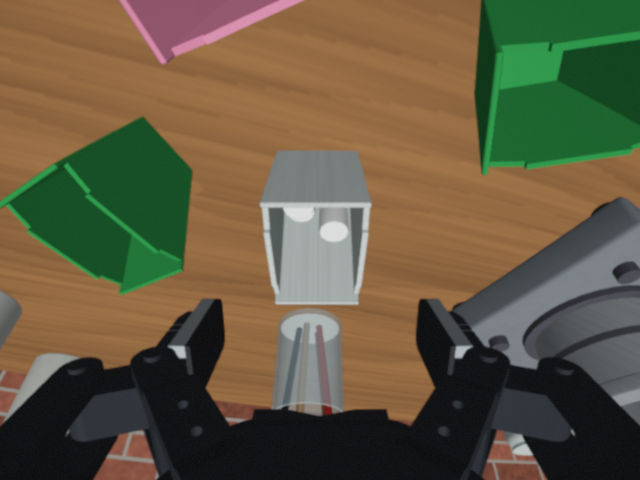

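The wrist view shows the metal cup centred between the fingers at (318,250), with cylinders visible at (300,212) and (333,230). The green and pink decoys are clear of the fingers. I'll grasp it and lift a little.

>>> apply_moves(
  moves=[
    [0,0,0,3,-2,40,78],
    [0,0,0,3,-2,75,78],
    [0,0,0,3,-2,99,78],
    [0,0,0,3,-2,99,78],
    [0,0,0,3,-2,99,40],
    [0,0,0,3,-2,99,40],
    [0,0,0,3,-2,99,40],
    [0,0,0,3,-2,99,40],
    [0,0,0,3,-2,99,40],
    [0,0,0,3,-2,99,40],
    [0,0,0,3,-2,99,40],
    [0,0,0,-7,-2,82,40],
    [0,0,0,-22,-2,56,40],
    [0,0,0,-37,-2,30,40],
    [0,0,0,-37,-2,30,40],
  ],
  squeeze=80,
)

```text
time_s: 4.85
position: [414.5, -396.0, 277.4]
eef_rot: [-0.377, 2.591, 0.09]
ft_force: [1.0, -0.1, -2.8]
finger_gap: 55.0
```

Run:
```python
from h import *
o=log();print(o['position'],o['ft_force'],o['finger_gap'],o['time_s'])
w=r.snapshot('wrist');cp,cR=cur()
c=(cloud(w).reshape(-1,3)-cp)@cR.as_matrix()  # tool frame
m=(np.abs(c[:,1])<32)&(c[:,2]>80)&(c[:,2]<260)&(np.abs(c[:,0])<90);q=c[m]
print(len(q)); 
# rim of cup in tool frame: rotate to cup frame by tilt 30
x,y=cupaxes(16.4);W=cloud(w).reshape(-1,3);gg=cp+155*cR.as_matrix()[:,2]
print('g',gg);print(cuprim(cloud(w),gg[:2],gg[2]+10,gg[2]+40))
near=W[(np.hypot(*(W[:,:2]-gg[:2]).T)<65)&(W[:,2]>gg[2]-80)];print(np.nanpercentile(near[:,2]-gg[2],[50,90,97,99,99.8]))
s=r.snapshot('scene');save(s,'s3.png',(100,200,420,440),2)
```

```text
[ 414.53287382 -396.02372362  277.3886196 ] [ 1.00226126 -0.08872693 -2.77827771] 54.96380988826248 4.85
63138
g [ 488.59616044 -373.88854603  140.77079868]
(29160, ((481.01171875, -378.41717529296875), (88.85484313964844, 120.71878051757812), 15.828252792358398))
[21.3990495  55.57209356 59.16467388 60.61742441 61.34646115]
```

View pics/s3.png

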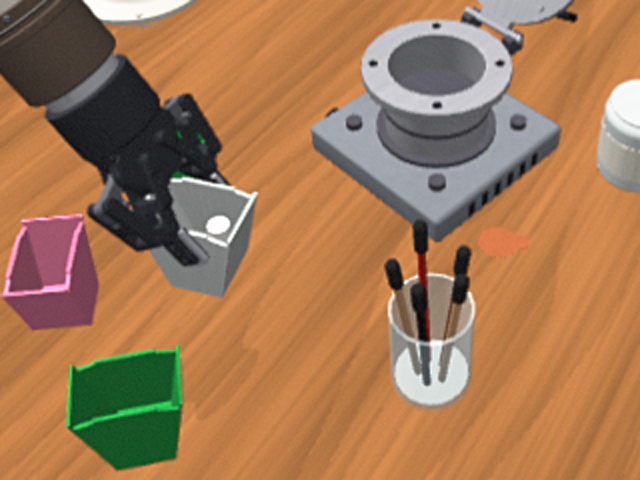

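The cup is held (gap 55 mm) and lifted, with a cylinder visible inside at (218,225) in this crop. Next I'll fit the arm's kinematics to the logged poses and check that the pour path is reachable.

```bash
cat >> h.py <<'E'
def fitkin():
    L=[list(map(float,l.split())) for l in open('log.txt')]
    L=[[1.37761719,.385481294,.00676659,-.00045,-1.19399,-.25861,272.743,562.149,403.729,3.0598,-.70347,-.00055],[.868347,.1757137,-.2853445,-.000133,-1.109247,.250185,429.857,260.504,404.825,-3.061,.707,0]]+L
    A=[];b=[]
    for l in L:
        q=l[:6];z=R.from_rotvec(l[9:]).as_matrix()[:,2];p=q[1]-q[2];c,s=np.cos(q[0]),np.sin(q[0])
        rr=[1,np.sin(q[1]),np.cos(p),np.sin(p)]
        A+=[[c*v for v in rr]+[0,z[0]],[s*v for v in rr]+[0,z[1]],[0,np.cos(q[1]),-np.sin(p),np.cos(p),1,z[2]]];b+=l[6:9]
    k,res,rank,sv=np.linalg.lstsq(np.array(A),np.array(b),rcond=None)
    return k,(np.array(A)@k-b),rank,sv
from scipy.optimize import fsolve
def ik(k,p,Rt,guess=(0.3,0.)):
    z=Rt.as_matrix()[:,2];w=np.array(p)-k[5]*z;q1=np.arctan2(w[1],w[0]);rr=np.hypot(*w[:2])
    f=lambda q:[k[0]+k[1]*np.sin(q[0])+k[2]*np.cos(q[0]-q[1])+k[3]*np.sin(q[0]-q[1])-rr,k[4]+k[1]*np.cos(q[0])-k[2]*np.sin(q[0]-q[1])+k[3]*np.cos(q[0]-q[1])-w[2]]
    q,_,ok,_=fsolve(f,guess,full_output=True)
    pp=q[0]-q[1]; fa=np.array([np.cos(q1)*np.cos(pp),np.sin(q1)*np.cos(pp),-np.sin(pp)])
    M=(R.from_euler('z',q1)*R.from_euler('y',pp)).inv()*Rt   # forearm frame x fwd,y left,z up
    t=M.as_matrix()[:,2]; b=np.arccos(np.clip(t[0],-1,1)); q4=np.arctan2(-t[1],-t[2]) # roll
    return np.r_[q1,q,q4,-b].round(3),ok
MILL=np.array([541.3,-76.3]);YAW=-14.3
def pourpose(phi,lipx,lipz,lipy=0,alpha=30,head=YAW):
    X,Y=cupaxes(head);ph=D(phi);Z=np.array([0,0,1.])
    xp=np.cos(ph)*X-np.sin(ph)*Z;zp=np.sin(ph)*X+np.cos(ph)*Z
    mx,my=cupaxes(YAW)
    lip=np.r_[MILL,0]+lipx*mx+lipy*my+lipz*Z
    return toolpose(lip-36*xp-20*zp,head,alpha-phi)
E
python3 - <<'E'
from h import *
k,e,rank,sv=fitkin();print(k.round(1),e.round(1),rank,sv.round(3))
for ph,lx,lz in((0,-60,260),(40,-45,230),(70,-30,200),(70,-30,155),(90,-30,155),(105,-30,155),(115,-30,150)):
    p,Rt=pourpose(ph,lx,lz);print(ph,p.round(0),ik(k,p,Rt),delta(p,Rt))
E
```

```text
[-227.3  702.   470.2  354.8 -603.5 -203.6] [-1.565e+02  3.180e+01  2.700e+00 -1.233e+02  1.016e+02 -4.900e+00
  1.100e+00 -7.100e+00  2.400e+00 -1.300e+00  5.600e+00 -1.000e-01] 6 [3.894 2.904 0.603 0.152 0.101 0.082]
0 [373. -33. 374.] (array([-0.124,  0.178, -0.28 ,  0.112, -0.596]), 1) [  15.3   -0.    26.6 -105.4  358.1  -56. ]
40 [485. -62. 390.] (array([-0.117,  0.143, -0.335, -0.024, -1.266]), 1) [   5.4   39.    30.8 -199.2  299.4  -20.7]
70 [579. -86. 346.] (array([-0.118,  0.145, -0.333, -0.087, -1.786]), 1) [  -2.9   68.2   32.5 -249.1  249.9   59.7]
70 [579. -86. 301.] (array([-0.118,  0.136, -0.42 , -0.085, -1.707]), 1) [  -2.9   68.2   32.5 -226.6  249.9   98.7]
90 [623. -97. 268.] (array([-0.118,  0.14 , -0.378, -0.131, -2.092]), 1) [  -8.8   87.6   32.9 -244.6  226.6  146.2]
105 [ 648. -103.  235.] (array([-0.119,  0.151, -0.339, -0.183, -2.379]), 1) [ -13.5  102.1   32.6 -246.9  213.6  186.2]
115 [ 659. -106.  205.] (array([-0.121,  0.16 , -0.32 , -0.235, -2.561]), 1) [ -16.8  111.8   32.3 -240.5  207.5  217.6]
```

```bash
python3 - <<'E'
s=open('h.py').read()
s=s.replace("+[0,z[0]],","+[0,z[0],-s],").replace("+[0,z[1]],","+[0,z[1],c],").replace("np.cos(p),1,z[2]]]","np.cos(p),1,z[2],0]]")
s=s.replace("q1=np.arctan2(w[1],w[0]);rr=np.hypot(*w[:2])","d0=np.hypot(*w[:2]);q1=np.arctan2(w[1],w[0])-np.arcsin(k[6]/d0);rr=np.sqrt(d0**2-k[6]**2)")
open('h.py','w').write(s)
E
cat > t.py <<'E'
from h import *
k,e,rank,sv=fitkin();print(k.round(1),np.abs(e).max().round(1),rank,sv.round(3))
for l in open('log.txt'):
    l=list(map(float,l.split()));print('chk',np.round(l[:6],3),ik(k,l[6:9],R.from_rotvec(l[9:])))
for ph,lx,lz in((0,-60,260),(40,-45,230),(70,-30,200),(70,-30,155),(90,-30,155),(105,-30,155),(115,-30,150)):
    p,Rt=pourpose(ph,lx,lz);print(ph,p.round(0),ik(k,p,Rt),delta(p,Rt))
E
python3 t.py
```

```text
[-534.   490.8 1067.8  -92.   619.8  173.2 -155.4] 32.5 7 [3.896 2.905 2.027 0.487 0.152 0.1   0.072]
chk [-0.686  0.357 -0.199 -0.613 -0.801 -0.207] (array([-0.677,  0.359, -0.204, -0.616, -0.791]), 1)
chk [-0.617  0.392 -0.159 -0.6   -0.764 -0.278] (array([-0.608,  0.396, -0.164, -0.604, -0.752]), 1)
0 [373. -33. 374.] (array([ 0.525, -0.268, -0.742,  0.522, -0.777]), 1) [  15.3   -0.    26.6 -105.4  358.1  -56. ]
40 [485. -62. 390.] (array([ 0.17 ,  0.21 , -0.231, -0.074, -1.29 ]), 1) [   5.4   39.    30.8 -199.2  299.4  -20.7]
70 [579. -86. 346.] (array([ 0.062,  0.623,  0.181, -0.203, -1.798]), 1) [  -2.9   68.2   32.5 -249.1  249.9   59.7]
70 [579. -86. 301.] (array([ 0.062,  0.671,  0.195, -0.202, -1.765]), 1) [  -2.9   68.2   32.5 -226.6  249.9   98.7]
90 [623. -97. 268.] (array([ 0.028,  0.911,  0.441, -0.28 , -2.113]), 1) [  -8.8   87.6   32.9 -244.6  226.6  146.2]
105 [ 648. -103.  235.] (array([ 0.013,  1.084,  0.61 , -0.365, -2.363]), 1) [ -13.5  102.1   32.6 -246.9  213.6  186.2]
115 [ 659. -106.  205.] (array([ 0.008,  1.198,  0.713, -0.449, -2.518]), 1) [ -16.8  111.8   32.3 -240.5  207.5  217.6]
```

The fit is rough (residual up to 32 mm), but every wrist bend stays well inside the limits. I'll carry the cup over, tilted but not yet pouring.

>>> apply_moves(
  moves=[
    [0,0,0,-20,0,-35,40],
    [0,0,0,-40,0,-70,40],
    [1,5,5,-70,60,-62,40],
    [2,10,10,-90,100,-56,40],
    [3,15,15,-110,140,-50,40],
    [3,20,20,-130,180,-44,40],
    [4,27,25,-150,220,-36,40],
    [5,33,28,-175,260,-28,40],
    [5.4,39,31,-199,299,-21,40],
    [3,46,31,-212,287,-1,40],
    [0,53,32,-224,275,20,40],
    [-1.5,60,32,-236,262,40,40],
    [-2.9,68,32.5,-249,250,60,40],
    [-2.9,68,32.5,-249,250,60,40],
    [-2.9,68,32.5,-249,250,60,40],
    [-2.9,68,32.5,-249,250,60,40],
  ],
)

```text
time_s: 6.55
position: [578.6, -86.1, 345.1]
eef_rot: [-0.304, -2.431, -0.112]
ft_force: [-0.0, 0.5, -2.5]
finger_gap: 55.0
```

```bash
cat > t.py <<'E'
from h import *
o=log();print(o['position'],o['qpos'].round(3),o['finger_gap'],o['ft_force'].round(1))
s=r.snapshot('scene');save(s,'s4.png',(200,80,440,300),2)
for ph,lx,lz in((70,-30,200),(70,-30,155),(80,-30,155),(90,-30,155),(100,-30,155),(110,-30,153),(118,-30,150)):
    p,Rt=pourpose(ph,lx,lz);print(ph,p.round(0),delta(p,Rt))
E
python3 t.py
```

```text
[578.5696484  -86.06231446 345.11532063] [ 0.077  0.516  0.073 -0.213 -1.791 -1.872] 55.00432431631462 [-0.   0.5 -2.5]
70 [579. -86. 346.] [ 0.1  0.3  0.1 -0.4  0.2  0.1]
70 [579. -86. 301.] [  0.1   0.3   0.1 -29.1   0.2  34.7]
80 [602. -92. 287.] [  0.   10.3   0.1 -56.8   0.1  30.1]
90 [623. -97. 268.] [  0.   20.3   0.1 -84.9   0.1  30.3]
100 [ 640. -102.  247.] [ 0.000e+00  3.030e+01  1.000e-01 -1.125e+02  1.000e-01  3.540e+01]
110 [ 654. -105.  221.] [ 0.00e+00  4.03e+01  1.00e-01 -1.40e+02  0.00e+00  4.67e+01]
118 [ 662. -107.  197.] [ 0.000e+00  4.830e+01  1.000e-01 -1.615e+02 -0.000e+00  6.010e+01]
```

View pics/s4.png

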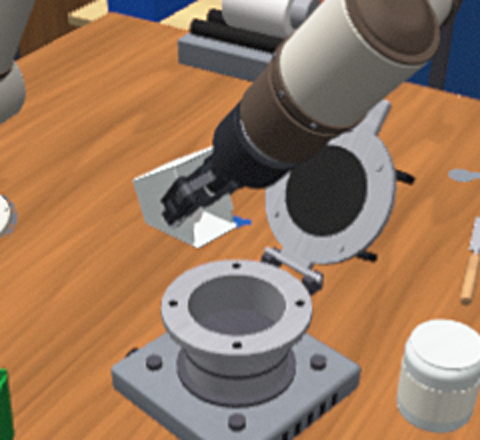

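The picture shows the cup held sideways above the pot mouth at (236,305), bottom towards the robot and clear of the lid. I'll lower it and pour about the lip.

>>> apply_moves(
  moves=[
    [0,0,0,-15,0,17,40],
    [0,0,0,-29,0,34,40],
    [0,5,0,-43,0,32,40],
    [0,10,0,-57,0,30,40],
    [0,15,0,-71,0,30,40],
    [0,20,0,-85,0,30,40],
    [0,25,0,-99,0,33,40],
    [0,30,0,-112,0,35,40],
    [0,35,0,-126,0,41,40],
    [0,40,0,-140,0,47,40],
    [0,40,0,-140,0,47,40],
    [0,40,0,-140,0,47,40],
    [0,44,0,-151,0,53,40],
    [0,48,0,-161,0,60,40],
    [0,48,0,-161,0,60,40],
    [0,48,0,-161,0,60,40],
    [0,48,0,-161,0,60,40],
  ],
)

```text
time_s: 8.3
position: [661.8, -106.8, 198.4]
eef_rot: [-0.199, -1.604, -0.193]
ft_force: [0.2, -0.3, -1.4]
finger_gap: 55.3
```

```bash
cat > t.py <<'E'
from h import *
o=log();print(o['position'],o['qpos'].round(3),o['finger_gap'],o['ft_force'].round(1))
s=r.snapshot('scene');t=r.snapshot('top')
a=cv2.resize(s['color'][130:330,220:420,::-1],(400,400));b=cv2.resize(t['color'][200:320,260:380,::-1],(400,400))
cv2.imwrite('pics/c5.png',np.hstack([a,b]))
p,Rt=pourpose(70,-30,230);print('up',delta(p,Rt))
E
python3 t.py
```

```text
[ 661.81666733 -106.80591001  198.40168282] [ 0.01   0.955  0.387 -0.431 -2.484 -1.93 ] 55.32444681300911 [ 0.2 -0.3 -1.4]
up [-0.000e+00 -4.760e+01  1.000e-01  1.812e+02  1.000e-01  7.830e+01]
```

View pics/c5.png

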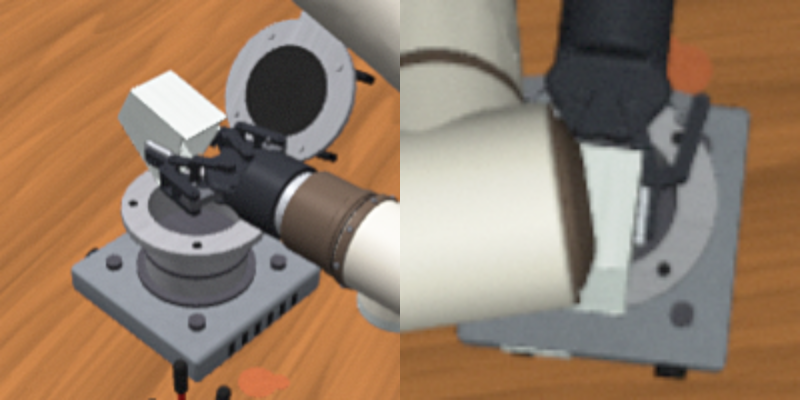

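The wrist force fell from about 2.7 N to 1.4 N, roughly the weight of five or six cylinders, and the cup looks fully inverted over the mouth. I'll go back up, untilt, and then look into the cup and pot.

```bash
cat > t.py <<'E'
from h import *
for ph,lx,lz in((118,-30,150),(95,-30,190),(70,-30,230),(40,-60,260)):
    p,Rt=pourpose(ph,lx,lz);print(ph,delta(p,Rt))
x,y=cupaxes(16.4);g=np.array([414.5,-396,277.4+30]);R0=toolpose([0,0,0],16.4,30)[1]
print('place+110',delta(g,R0))
E
python3 t.py
```

```text
118 [-0.   0.4  0.1 -1.3 -0.2  0.2]
95 [ -0.  -22.6   0.1  96.4  -0.1  26.6]
70 [-0.000e+00 -4.760e+01  1.000e-01  1.812e+02  1.000e-01  7.830e+01]
40 [ 0.000e+00 -7.760e+01  1.000e-01  2.305e+02  2.000e-01  1.884e+02]
place+110 [  17.7 -114.3  -32.1  116.8 -341.1  163.8]
```

>>> apply_moves(
  moves=[
    [0,5,0,-10,0,0,40],
    [0,0,0,0,0,0,40],
    [0,-7,0,32,0,9,40],
    [0,-14,0,64,0,18,40],
    [0,-22,0,96,0,27,40],
    [0,-30,0,124,0,43,40],
    [0,-39,0,152,0,61,40],
    [0,-47,0,181,0,78,40],
    [0,-55,0,194,0,108,40],
    [0,-63,0,206,0,135,40],
    [0,-71,0,218,0,162,40],
    [0,-78,0,230,0,188,40],
    [0,-78,0,230,0,188,40],
  ],
)

```text
time_s: 9.7
position: [466.7, -58.6, 422.1]
eef_rot: [-0.366, -2.954, -0.034]
ft_force: [0.0, 0.0, -1.7]
finger_gap: 54.8
```

```bash
cat > t.py <<'E'
from h import *
o=log();print(o['position'],o['finger_gap'],o['ft_force'].round(1))
s=r.snapshot('scene');t=r.snapshot('top');w=r.snapshot('wrist')
a=cv2.resize(s['color'][200:290,270:370,::-1],(390,351),interpolation=2);b=cv2.resize(t['color'][215:305,275:375,::-1],(390,351),interpolation=2)
ww=cv2.resize(w['color'][:,:,::-1],(320,240));im=np.zeros((600,780,3),np.uint8);im[:351,:390]=a;im[:351,390:]=b;im[355:595,:320]=ww
cc=cv2.resize(s['color'][80:260,200:400,::-1],(266,240));im[355:595,330:596]=cc
cv2.imwrite('pics/c6.png',im)
x,y=cupaxes(16.4);g=np.array([414.5,-396,277.4+30]);R0=toolpose([0,0,0],16.4,30)[1]
print('place+110',delta(g,R0));print('place',delta([414.5,-396,198.5],R0))
E
python3 t.py
```

```text
[466.68958898 -58.5716548  422.06124695] 54.83758216030109 [ 0.   0.  -1.7]
place+110 [  -5.4  -38.8  -30.8  -46.9 -341.1  105.2]
place [  -5.4  -38.8  -30.8  -65.5 -341.2  212.5]
```

View pics/c6.png

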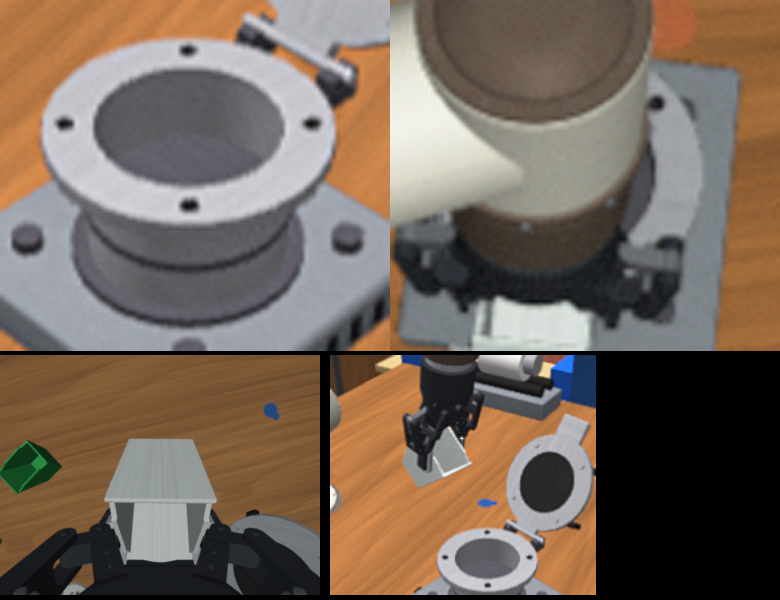

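The wrist inset shows the cup interior apparently empty, and nothing spilled around the pot. The near part of the pot floor is hidden here, so I'll check it once the arm is away. Now I'll take the cup back to its place.

>>> apply_moves(
  moves=[
    [-1,-7,-5,-8,-50,0,40],
    [-2,-13,-10,-16,-95,20,40],
    [-3,-19,-15,-22,-140,40,40],
    [-3,-24,-20,-28,-185,55,40],
    [-4,-30,-25,-34,-230,70,40],
    [-5,-35,-28,-40,-275,85,40],
    [-5.4,-38.8,-30.8,-44,-315,95,40],
    [-5.4,-38.8,-30.8,-47,-341,105,40],
    [-5.4,-38.8,-30.8,-47,-341,105,40],
    [-5.4,-38.8,-30.8,-53,-341,140,40],
    [-5.4,-38.8,-30.8,-58,-341,170,40],
    [-5.4,-38.8,-30.8,-62,-341,195,40],
    [-5.4,-38.8,-30.8,-64,-341,205,40],
    [-5.4,-38.8,-30.8,-65,-341,210,40],
    [-5.4,-38.8,-30.8,-65,-341,210,40],
  ],
)

```text
time_s: 11.35
position: [414.9, -396.4, 200.0]
eef_rot: [-0.374, 2.596, 0.1]
ft_force: [-0.3, -0.4, -1.2]
finger_gap: 54.9
```

```bash
cat > t.py <<'E'
from h import *
o=log();print(o['position'],o['finger_gap'],o['ft_force'].round(1))
w=r.snapshot('wrist');s=r.snapshot('scene')
for c,n in((cloud(w),'w'),(cloud(s),'s')):
    p=c.reshape(-1,3);p=p[(np.hypot(p[:,0]-481,p[:,1]+375)<40)]
    print(n,np.nanpercentile(p[:,2],[1,5,50,95,99]))
im=np.zeros((480,780,3),np.uint8)
im[:480,:320]=cv2.resize(s['color'][300:390,165:225+0,::-1],(320,480),interpolation=2)
im[:345,320:]=cv2.resize(w['color'][:,:,::-1],(460,345));cv2.imwrite('pics/c7.png',im)
x,y=cupaxes(16.4);g=np.array([414.5,-396,277.4+30]);R0=toolpose([0,0,0],16.4,30)[1]
print('place',delta([414.5,-396,197.6],R0))
t=r.snapshot('top');ct=cloud(t)
m,mm=cupaxes(YAW);q=ct[200:320,260:380].reshape(-1,3);q=q[np.hypot(q[:,0]-MILL[0],q[:,1]-MILL[1])<46];q=q[q[:,2]<125];print('pot z',len(q),np.nanpercentile(q[:,2],[1,10,30,50,70,90,99]).round(0))
save(t,'t7.png',(275,215,375,305),6)
E
python3 t.py
```

```text
[ 414.90050511 -396.38138213  199.99338117] 54.85576487605993 [-0.3 -0.4 -1.2]
w [ -2.15945809  -1.51588657  60.45675615 118.58226398 121.67197582]
s [ -1.6572212   10.08434615 360.55478357 445.29814846 453.15247151]
place [-0.1  0.   0.1  2.4  0.4  3.2]
pot z 1081 [76. 78. 80. 81. 82. 84. 85.]
```

View pics/c7.png

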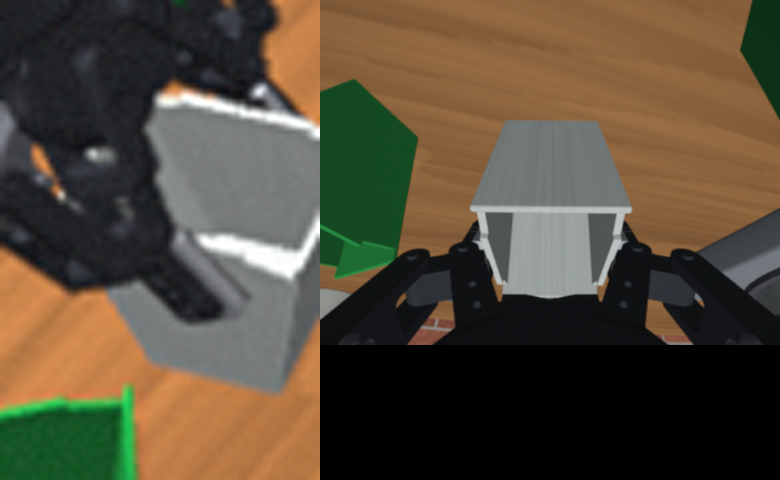

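View pics/t7.png

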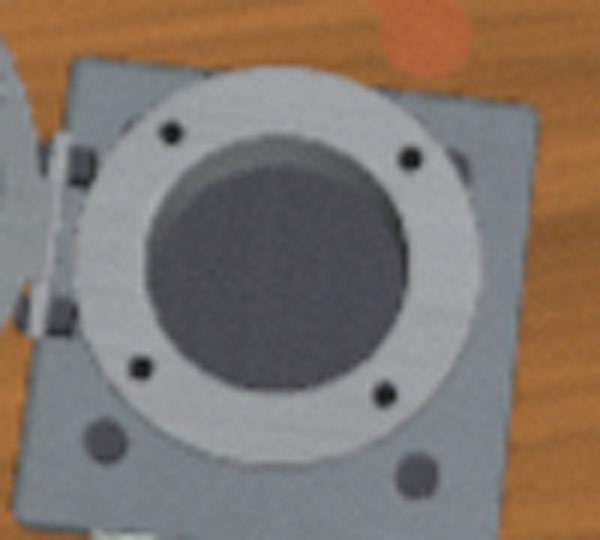

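The pot shows only a flat dark surface at z≈80, with no white cylinders. I'll compare this with the start and search for where the cylinders went.

```bash
cat > t.py <<'E'
from h import *
d=np.load('snap0.npz')
for n in('ct','cs'):
    q=d[n].reshape(-1,3);q=q[np.hypot(q[:,0]-MILL[0],q[:,1]-MILL[1])<46];q=q[q[:,2]<125];print(n,'pot z0',len(q),np.nanpercentile(q[:,2],[1,10,30,50,70,90,99]).round(0))
s=r.snapshot('scene');t=r.snapshot('top');ct=cloud(t);cs=cloud(s)
q=cs.reshape(-1,3);q=q[np.hypot(q[:,0]-MILL[0],q[:,1]-MILL[1])<46];q=q[q[:,2]<125];print('cs pot now',len(q),np.nanpercentile(q[:,2],[1,10,30,50,70,90,99]).round(0))
for n,c,im in(('s',cs,s),('t',ct,t)):
    col=im['color'].astype(int)
    m=(col.min(2)>150)&(col.max(2)-col.min(2)<25)&(c[...,2]<60)&(c[...,2]>3)&(np.abs(c[...,1])<900)
    k,l,st,ce=cv2.connectedComponentsWithStats(m.astype(np.uint8))
    for i in range(1,k):
        if st[i,4]>15: print(n,st[i],np.nanmedian(c[l==i],0).round(0))
save(s,'s8.png')
E
python3 t.py
```

```text
ct pot z0 1090 [76. 78. 80. 81. 82. 84. 86.]
cs pot z0 382 [ 77.  78.  79.  80.  81.  87. 122.]
cs pot now 389 [ 77.  79.  80.  80.  81.  92. 121.]
s [291  98  31   9  68] [ 72. 636.  59.]
s [362 105  10   5  19] [285. 707.  58.]
s [435 189  10  18 113] [681. 362.   8.]
s [ 256  247  122   63 2180] [ 584. -136.   41.]
s [399 263  12  26 179] [720. -21.  36.]
s [205 343  16   7  32] [ 472. -355.   12.]
s [297 379  37  24 507] [ 698. -357.   34.]
t [395 200  24  17 134] [ 650. -306.   38.]
t [129 232  31  16 185] [679. 368.   8.]
t [433 254  14  18 127] [ 512. -375.   28.]
t [311 456  45  24 521] [ 71. -46.  11.]
```

View pics/s8.png

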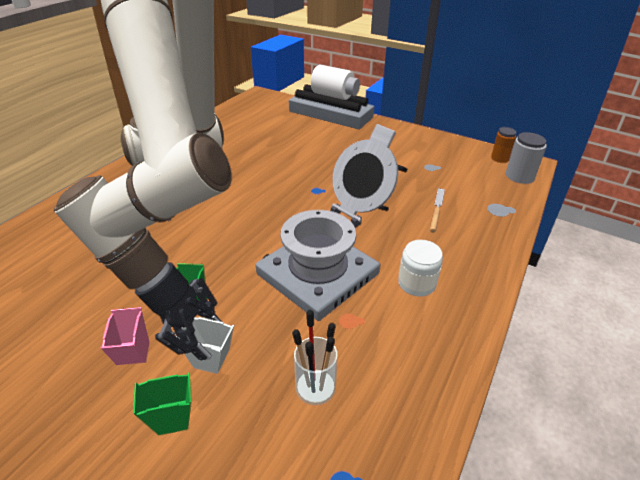

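The z≈80 surface is exactly the same as at the start, so it is an opaque fill that hides the cylinders. Nothing white lies anywhere on the bench, and the weight loss matches a full pour. I'll set the cup down, release, back off and look inside.

>>> apply_moves(
  moves=[
    [0,0,0,1,0,2,40],
    [0,0,0,1.8,0,3,40],
    [0,0,0,1.8,0,3,65],
    [0,0,0,1.8,0,3,78],
    [0,0,0,1.8,0,3,78],
    [0,0,0,1.8,0,3,78],
    [0,0,0,1.8,0,-30,78],
    [0,0,0,1.8,0,-75,78],
    [0,0,0,1.8,0,-110,78],
    [0,-10,0,-40,0,-130,78],
    [0,-10,0,-40,0,-130,78],
  ],
)

```text
time_s: 12.7
position: [387.1, -405.3, 339.9]
eef_rot: [-0.352, 2.411, 0.114]
ft_force: [-0.0, -0.9, -0.2]
finger_gap: 78.3
```

```bash
cat > t.py <<'E'
from h import *
o=log();print(o['position'],o['finger_gap'],o['ft_force'].round(1))
w=r.snapshot('wrist');t=r.snapshot('top')
print(cuprim(cloud(w),(481,-375)),cuprim(cloud(t),(481,-375)))
im=np.zeros((345,805,3),np.uint8)
im[:,:460]=cv2.resize(w['color'][:,:,::-1],(460,345));im[:,460:]=cv2.resize(t['color'][240:300,415:475,::-1],(345,345),interpolation=2);cv2.imwrite('pics/c9.png',im[:,:800])
E
python3 t.py
```

```text
[ 387.07379612 -405.32324558  339.89302428] 78.26535380261898 [-0.  -0.9 -0.2]
(3713, ((480.0545959472656, -376.49603271484375), (89.55332946777344, 56.58686447143555), 16.335554122924805)) (188, ((482.9505310058594, -373.74578857421875), (88.37033081054688, 57.5961799621582), 16.673873901367188))
```

View pics/c9.png

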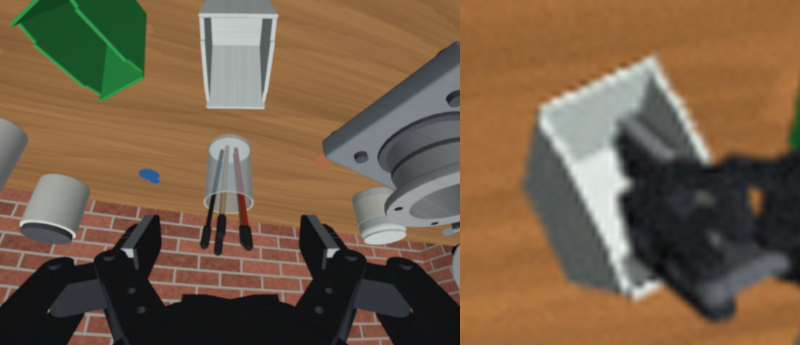

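The cup stands upright at about (481,-375), and the wrist view at (240,60) shows its floor and walls bare. Next is the lid: with the fingers closed and the tool straight down, I go over the top to behind the tab and push it along its arc.

```bash
cat >> h.py <<'E'
MX,MY=cupaxes(YAW)
def down(mx,my,tipz,yawdir=None,L=173):
    y=-MX if yawdir is None else yawdir
    return np.r_[MILL,0]+mx*MX+my*MY+np.array([0,0,tipz+L]),pose([0,0,-1],y)
E
cat > t.py <<'E'
from h import *
d=np.load('snap0.npz')
t=r.snapshot('top');c=cloud(t)
q=c.reshape(-1,3)-np.r_[MILL,0];L=np.c_[q@MX,q@MY,q[:,2]]
m=(np.abs(L[:,0])<20)&(L[:,1]>100)&(L[:,1]<260)&(L[:,2]>150);e=L[m];k=np.polyfit(e[:,1],e[:,2],1);print('lid slope ang',np.pi-np.arctan(k[0]),e.max(0),len(e))
a,Rd=down(0,0,0)
w1=np.array([420,-280,500.]);print('A',delta(w1,Rd))
print('B',delta(down(0,250,330)[0],Rd));print('C',delta(down(0,250,275)[0],Rd))
E
python3 t.py
```

```text
lid slope ang 2.208075076147513 [ 19.99539883 206.03264136 301.55136126] 1143
A [ -20.7   36.2  -56.8 -159.6  109.4  -83.8]
B [ -20.7   36.2  -56.8 -392.6  485.7  107.1]
C [ -20.7   36.2  -56.8 -357.3  485.8  149.3]
```

>>> apply_moves(
  moves=[
    [-6,10,-16,-40,27,-21,0],
    [-12,20,-32,-80,54,-42,0],
    [-16,28,-45,-120,82,-63,0],
    [-20.7,36.2,-56.8,-159,109,-84,0],
    [-20.7,36.2,-56.8,-159,109,-84,0],
    [-20.7,36.2,-56.8,-159,109,-84,0],
    [-20.7,36.2,-56.8,-180,144,-66,0],
    [-20.7,36.2,-56.8,-202,180,-48,0],
    [-20.7,36.2,-56.8,-225,215,-30,0],
    [-20.7,36.2,-56.8,-248,252,-12,0],
    [-20.7,36.2,-56.8,-270,288,6,0],
    [-20.7,36.2,-56.8,-292,324,25,0],
    [-20.7,36.2,-56.8,-315,360,43,0],
    [-20.7,36.2,-56.8,-337,396,62,0],
    [-20.7,36.2,-56.8,-360,432,80,0],
    [-20.7,36.2,-56.8,-392,486,107,0],
    [-20.7,36.2,-56.8,-392,486,107,0],
    [-20.7,36.2,-56.8,-375,486,128,0],
    [-20.7,36.2,-56.8,-357,486,149,0],
    [-20.7,36.2,-56.8,-357,486,149,0],
  ],
)

```text
time_s: 14.85
position: [602.0, 166.1, 442.1]
eef_rot: [1.921, -2.472, -0.005]
ft_force: [0.3, -0.5, 0.1]
finger_gap: -0.2
```

```bash
cat > t.py <<'E'
from h import *
o=log();print(o['position'],o['qpos'].round(2),o['finger_gap'],o['ft_force'].round(1))
k,e,rank,sv=fitkin();print(k.round(0),np.abs(e).max())
Rd=down(0,0,0)[1]
print('C',delta(down(0,250,275)[0],Rd))
def corner(th,rr): return 88-rr*np.cos(th)+7*np.sin(th),134+rr*np.sin(th)+7*np.cos(th)
path=[(95,275)]+[corner(th,rr) for th,rr in((1.35,160),(1.15,172),(.95,180),(.75,185),(.55,188),(.4,190),(.25,192),(.12,194),(0.0,195))]
for y,z in path: print((round(y),round(z)),delta(down(0,y+11,z)[0],Rd))
E
python3 t.py
```

```text
[601.99104276 166.12395341 442.10759947] [ 0.53  0.36  0.07 -0.   -1.29 -0.78] -0.19838367253571162 [ 0.3 -0.5  0.1]
[-223.  538.  674.  -35.  279.  114. -142.] 72.4296646186985
C [ 0.5 -0.4 -0.  -0.1 -1.  -5.9]
(95, 275) [  0.5  -0.4  -0.  143.9  -1.   -5. ]
(60, 292) [  0.5  -0.4  -0.  179.3  -0.9 -21.4]
(24, 294) [  0.5  -0.4  -0.  214.9  -0.8 -23.3]
(-11, 284) [  0.5  -0.4  -0.  250.   -0.9 -13.7]
(-43, 265) [  0.5  -0.4  -0.  281.5  -1.1   5.7]
(-69, 238) [  0.5  -0.4  -0.  307.3  -1.4  32.9]
(-84, 214) [  0.5  -0.4  -0.  322.8  -1.6  56.8]
(-96, 188) [  0.5  -0.4  -0.  334.7  -1.9  83. ]
(-104, 164) [  0.5  -0.4  -0.  342.   -2.1 107.2]
(-107, 141) [  0.5  -0.4  -0.  345.   -2.3 130.4]
```

>>> apply_moves(
  moves=[
    [0.5,-0.4,0,20,-1,-6,0],
    [0.5,-0.4,0,38,-1,-6,0],
    [0.5,-0.4,0,56,-1,-6,0],
    [0.5,-0.4,0,74,-1,-6,0],
    [0.5,-0.4,0,92,-1,-6,0],
    [0.5,-0.4,0,110,-1,-6,0],
    [0.5,-0.4,0,128,-1,-6,0],
    [0.5,-0.4,0,144,-1,-8,0],
    [0.5,-0.4,0,162,-1,-15,0],
    [0.5,-0.4,0,179,-1,-21,0],
    [0.5,-0.4,0,197,-1,-23,0],
    [0.5,-0.4,0,215,-1,-23,0],
  ],
)

```text
time_s: 16.05
position: [549.9, -43.9, 471.6]
eef_rot: [-1.919, 2.47, -0.003]
ft_force: [0.5, 3.7, -1.3]
finger_gap: -0.2
```

```bash
cat > t.py <<'E'
from h import *
o=log();print(o['position'],o['qpos'].round(2),o['ft_force'].round(1))
s=r.snapshot('scene')
for n,c in(('t',cloud(r.snapshot('top'))),('s',cloud(s))):
    q=c.reshape(-1,3)-np.r_[MILL,0];L=np.c_[q@MX,q@MY,q[:,2]]
    for sl in((-70,-25),(25,70)):
        m=(L[:,0]>sl[0])&(L[:,0]<sl[1])&(L[:,1]>-60)&(L[:,1]<90)&(L[:,2]>145)&(L[:,2]<320);e=L[m];print(n,sl,len(e),e[::max(1,len(e)//8)].round(0).tolist())
Rd=down(0,0,0)[1]
def corner(th,rr): return 88-rr*np.cos(th)+7*np.sin(th),134+rr*np.sin(th)+7*np.cos(th)
for th,rr in((1.15,172),(.95,180),(.75,185),(.55,188),(.4,190),(.25,192),(.12,194),(0.0,195)):
    y,z=corner(th,rr); print((round(y),round(z)),delta(down(0,y+11,z)[0],Rd))
E
python3 t.py
```

```text
[549.86509028 -43.87129816 471.58882164] [ 0.21  0.22 -0.06 -0.   -1.28 -0.46] [ 0.5  3.7 -1.3]
t (-70, -25) 558 [[-27.0, 71.0, 280.0], [-34.0, 22.0, 283.0], [-40.0, 29.0, 278.0], [-49.0, 54.0, 276.0], [-57.0, 73.0, 278.0], [-55.0, 42.0, 263.0], [-64.0, 59.0, 271.0], [-59.0, 63.0, 207.0], [-68.0, 72.0, 189.0]]
t (25, 70) 19 [[30.0, 90.0, 185.0], [28.0, 89.0, 185.0], [33.0, 80.0, 168.0], [33.0, 83.0, 161.0], [30.0, 77.0, 173.0], [30.0, 83.0, 163.0], [27.0, 77.0, 176.0], [29.0, 85.0, 155.0], [26.0, 79.0, 170.0], [25.0, 82.0, 164.0]]
s (-70, -25) 443 [[-66.0, 53.0, 270.0], [-32.0, 25.0, 272.0], [-51.0, 29.0, 251.0], [-42.0, 37.0, 243.0], [-43.0, 39.0, 230.0], [-66.0, 54.0, 198.0], [-66.0, 63.0, 181.0], [-57.0, 66.0, 168.0], [-30.0, 73.0, 151.0]]
s (25, 70) 1009 [[26.0, 12.0, 316.0], [29.0, 21.0, 282.0], [69.0, 65.0, 274.0], [52.0, 30.0, 270.0], [54.0, 32.0, 255.0], [34.0, 41.0, 226.0], [40.0, 48.0, 206.0], [55.0, 57.0, 192.0], [55.0, 70.0, 163.0]]
(24, 294) [-0.5  0.4 -0.2 -2.8  0.3  4.6]
(-11, 284) [-0.5  0.4 -0.2 32.4  0.2 13.8]
(-43, 265) [-0.5  0.4 -0.2 64.1  0.3 32.8]
(-69, 238) [-0.5  0.4 -0.2 90.3  0.5 59.6]
(-84, 214) [ -0.5   0.4  -0.2 106.1   0.6  83.3]
(-96, 188) [ -0.5   0.4  -0.2 118.3   0.8 109.4]
(-104, 164) [ -0.5   0.4  -0.2 125.9   1.  133.5]
(-107, 141) [ -0.5   0.4  -0.2 129.3   1.2 156.6]
```

>>> apply_moves(
  moves=[
    [0,0,0,10,0,6,0],
    [0,0,0,22,0,9,0],
    [0,0,0,33,0,14,0],
    [0,0,0,49,0,23,0],
    [0,0,0,64,0,33,0],
    [0,0,0,77,0,46,0],
    [0,0,0,90,0,60,0],
    [0,0,0,98,0,71,0],
    [0,0,0,106,0,83,0],
    [0,0,0,112,0,96,0],
    [0,0,0,118,0,109,0],
    [0,0,0,122,0,121,0],
    [0,0,0,126,0,133,0],
    [0,0,0,128,0,145,0],
    [0,0,0,129,0,153,0],
    [0,0,0,129,0,157,0],
    [0,0,0,129,0,157,0],
    [0,0,0,129,0,157,0],
  ],
)

```text
time_s: 17.95
position: [520.2, -166.7, 314.4]
eef_rot: [-1.923, 2.471, -0.004]
ft_force: [-3.9, 1.9, 10.7]
finger_gap: 0.2
```

```bash
cat > t.py <<'E'
from h import *
o=log();print(o['position'],o['qpos'].round(2),o['ft_force'].round(1))
print('tip z',o['position'][2]-173)
s=r.snapshot('scene')
for n,c in(('t',cloud(r.snapshot('top'))),('s',cloud(s))):
    q=c.reshape(-1,3)-np.r_[MILL,0];L=np.c_[q@MX,q@MY,q[:,2]];m=(np.hypot(L[:,0],L[:,1])<78)&(L[:,2]>120)&(L[:,2]<160);e=L[m]
    print(n,len(e),np.linalg.lstsq(np.c_[e[:,:2],np.ones(len(e))],e[:,2],rcond=None)[0],np.median(e[:,2]))
E
python3 t.py
```

```text
[ 520.15944787 -166.73253776  314.42107366] [-0.01  0.33 -0.31 -0.01 -0.91 -0.23] [-3.9  1.9 10.7]
tip z 141.42107366261473
t 1456 [2.61546669e-02 1.02425707e-02 1.42055207e+02] 141.08541131989068
s 1862 [-1.99058934e-02 -5.34992952e-04  1.41336066e+02] 140.36129968936797
```

>>> apply_moves(
  moves=[
    [0,0,0,0,0,1.5,0],
    [0,0,0,0,0,3,0],
    [0,0,0,0,0,3,0],
    [0,0,0,0,0,0,0],
    [0,0,0,0,0,-40,20],
    [0,0,0,0,0,-90,28],
    [0,0,0,-40,0,-120,28],
    [0,0,0,-80,0,-146,28],
    [0,0,0,-120,0,-146,28],
    [0,0,0,-156,0,-146,28],
    [0,0,0,-156,0,-146,28],
    [0,0,0,-156,0,-146,28],
  ],
)

```text
time_s: 19.25
position: [557.5, -15.5, 459.4]
eef_rot: [-1.924, 2.47, -0.003]
ft_force: [-0.3, -0.5, 0.2]
finger_gap: 27.6
```

```bash
cat > scr.py <<'E'
from h import *
def screws(c,near=None):
    q=c.reshape(-1,3)-np.r_[MILL,0];L=np.c_[q@MX,q@MY,q[:,2]]
    for i,(sx,sy) in enumerate(((-1,-1),(-1,1),(1,1),(1,-1))):
        c0=np.array([sx,sy])*66/np.sqrt(2)
        e=L[(np.hypot(L[:,0]-c0[0],L[:,1]-c0[1])<32)&(L[:,2]>172)&(L[:,2]<188)]
        if len(e)<15: print(i+1,'few',len(e));continue
        (cx,cy),(w,h),a=cv2.minAreaRect(e[:,:2].astype(np.float32))
        if w<h: a+=90
        u,v,_=np.linalg.svd(e[:,:2]-e[:,:2].mean(0),full_matrices=False);d=_[0]
        print(i+1,len(e),'ctr',round(cx,1),round(cy,1),'size',round(w),round(h),'ang',round(a,1),'pca',round(np.degrees(np.arctan2(d[1],d[0]))%180,1),'z',e[:,2].mean().round(1),'nom',c0.round(1))
def lidang(c):
    q=c.reshape(-1,3)-np.r_[MILL,0];L=np.c_[q@MX,q@MY,q[:,2]]
    e=L[(np.hypot(L[:,0],L[:,1])<78)&(L[:,2]>130)&(L[:,2]<150)]
    print('lid',len(e),np.linalg.lstsq(np.c_[e[:,:2],np.ones(len(e))],e[:,2],rcond=None)[0].round(4))
    return L
E
cat > t.py <<'E'
from scr import *
o=log();print(o['position'],o['ft_force'].round(1),o['finger_gap'])
w=r.snapshot('wrist');t=r.snapshot('top');save(w,'w10.png')
for n,s in(('w',w),('t',t)):
    c=cloud(s);print(n);lidang(c);screws(c)
    q=c.reshape(-1,3)-np.r_[MILL,0];L=np.c_[q@MX,q@MY,q[:,2]];e=L[(L[:,2]>137)&(L[:,2]<145)&(np.hypot(L[:,0],L[:,1])<82)];print('disc',e[:,:2].min(0),e[:,:2].max(0))
E
python3 t.py
```

```text
[557.53186985 -15.47824291 459.40560714] [-0.3 -0.5  0.2] 27.575622593475636
w
lid 29812 [-1.000000e-03 -6.000000e-04  1.399191e+02]
1 1131 ctr -47.6 -51.1 size 10 44 ang 179.1 pca 178.6 z 176.0 nom [-46.7 -46.7]
2 881 ctr -47.7 41.5 size 45 10 ang 0.7 pca 179.7 z 176.0 nom [-46.7  46.7]
3 863 ctr 45.3 42.1 size 10 43 ang 171.0 pca 171.1 z 175.9 nom [46.7 46.7]
4 1145 ctr 45.8 -51.0 size 11 44 ang 174.1 pca 174.7 z 176.0 nom [ 46.7 -46.7]
disc [-79.84842112 -81.80874429] [77.40902588 81.9432385 ]
t
lid 3214 [ 3.300000e-03 -6.000000e-04  1.411398e+02]
1 93 ctr -46.3 -48.0 size 10 44 ang 178.1 pca 178.0 z 177.1 nom [-46.7 -46.7]
2 88 ctr -47.6 45.1 size 10 43 ang 178.9 pca 179.4 z 177.0 nom [-46.7  46.7]
3 90 ctr 46.9 45.3 size 10 45 ang 172.6 pca 171.7 z 177.1 nom [46.7 46.7]
4 84 ctr 46.5 -47.6 size 10 41 ang 175.2 pca 175.2 z 177.3 nom [ 46.7 -46.7]
disc [-78.5919484  -81.18535041] [77.74419521 78.03533291]
```

View pics/w10.png

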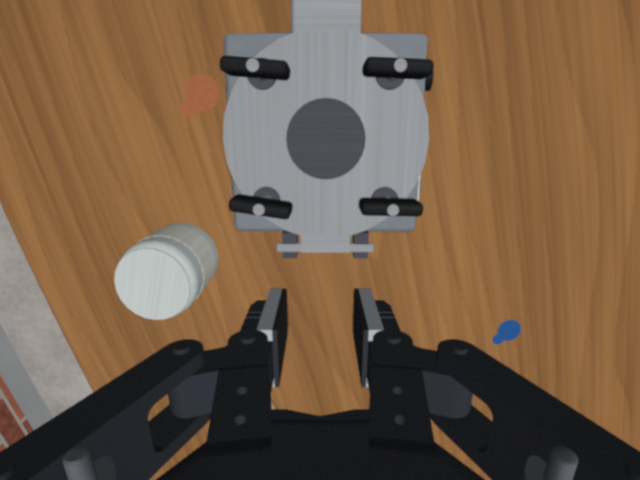

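The wrist view shows the lid shut flat (plane slope about 0.001). The four T-bars are at pixels (254,67), (398,67), (261,207) and (391,207), all nearly along mill x. Next come the screws in order 1-3-2-4. The first grip goes on its own so I can check it.

```bash
cat >> scr.py <<'E'
M2=MILL-1.5*MY-0.5*MX
S={1:(-1,-1),2:(-1,1),3:(1,1),4:(1,-1)}
ST={1:1.7,2:0.5,3:8.6,4:5.0}   # start turn deg
INC={k:(177.6-v)/3 for k,v in ST.items()}
def grip(n,turn,z=323):  # turn in deg
    c=np.r_[M2,z]+66/np.sqrt(2)*(S[n][0]*np.r_[MX[:2],0]+S[n][1]*np.r_[MY[:2],0])
    a=D(YAW-turn-90); return c,pose([0,0,-1],[np.cos(a),np.sin(a),0])
def nxt(n,turn):
    h=delta(*grip(n,turn,372));g=delta(*grip(n,turn));print('screw',n,'hover',h,'grip',g,'turn by',round(INC[n],1))
E
cat > t.py <<'E'
from scr import *
o=r.get_obs();print(o['qpos'].round(2));nxt(1,ST[1])
E
python3 t.py
```

```text
Traceback (most recent call last):
  File "t.py", line 1, in <module>
    from scr import *
  File "scr.py", line 17, in <module>
    M2=MILL-1.5*MY-0.5*MX
       ~~~~^~~~~~~
ValueError: operands could not be broadcast together with shapes (2,) (3,)
```

```bash
sed -i 's/^M2=.*/M2=MILL-1.5*MY[:2]-0.5*MX[:2]/' scr.py; python3 t.py
```

```text
[ 0.26  0.23 -0.07 -0.   -1.26 -0.51]
screw 1 hover [ -0.7  -0.  -88.3 110.4  48.6  86.4] grip [ -0.7  -0.  -88.3 110.8  49.  135.4] turn by 58.6
```

>>> apply_moves(
  moves=[
    [0,0,-8,37,16,29,30],
    [0,0,-16,74,32,58,30],
    [0,0,-24,110,48.6,80,30],
    [0,0,-32,110,48.6,86,30],
    [0,0,-40,110,48.6,86,30],
    [-0.7,0,-48,110,48.6,86,30],
    [-0.7,0,-56,110,48.6,86,30],
    [-0.7,0,-64,110,48.6,86,30],
    [-0.7,0,-72,110,48.6,86,30],
    [-0.7,0,-80,110,48.6,86,30],
    [-0.7,0,-88.3,110.5,48.6,86,30],
    [-0.7,0,-88.3,110.5,49,100,30],
    [-0.7,0,-88.3,110.5,49,120,30],
    [-0.7,0,-88.3,110.5,49,135,30],
    [-0.7,0,-88.3,110.5,49,135,30],
    [-0.7,0,-88.3,110.5,49,135,2],
    [-0.7,0,-88.3,110.5,49,135,2],
    [-0.7,0,-88.3,110.5,49,135,2],
    [-0.7,0,-88.3,110.5,49,135,2],
  ],
  squeeze=60,
)

```text
time_s: 21.25
position: [483.8, -112.2, 324.6]
eef_rot: [3.108, -0.437, 0.002]
ft_force: [-0.7, -10.3, -3.1]
finger_gap: 9.0
```

```bash
cat > t.py <<'E'
from scr import *
o=r.get_obs();print(o['qpos'].round(2),o['position'].round(1),o['finger_gap'],o['ft_force'].round(1),o['ft_torque'].round(2));nxt(1,ST[1])
E
python3 t.py
```

```text
[ 0.1   0.25 -0.42  0.   -0.91  1.19] [ 483.8 -112.2  324.6] 8.964927748211625 [ -0.7 -10.3  -3.1] [-2.57  0.04  0.  ]
screw 1 hover [  0.1  -0.1  -0.   -0.2  -0.7 -47.4] grip [ 0.1 -0.1 -0.  -0.3 -0.9  1.6] turn by 58.6
```

The bar is gripped (gap 9 mm), with a 10 N side load suggesting the axis lies about 1.5 mm further along mill -y. I'll correct that while turning.

>>> apply_moves(
  moves=[
    [0,0,4,0,1,0,2],
    [0,0,12,0,1.5,0,2],
    [0,0,20,0,1.5,0,2],
    [0,0,28,0,1.5,0,2],
    [0,0,36,0,1.5,0,2],
    [0,0,44,0,1.5,0,2],
    [0,0,52,0,1.5,0,2],
    [0,0,58.6,0,1.5,0,2],
    [0,0,58.6,0,1.5,0,2],
    [0,0,58.6,0,1.5,0,2],
  ],
)

```text
time_s: 22.25
position: [483.3, -113.1, 324.6]
eef_rot: [2.498, -1.905, 0.003]
ft_force: [-1.3, -5.2, -1.8]
finger_gap: 8.9
```

>>> apply_moves(
  moves=[
    [0,0,0,0,0,0,20],
    [0,0,0,0,0,0,30],
    [0,0,0,0,0,0,30],
    [0,0,0,0,0,-25,30],
    [0,0,0,0,0,-50,30],
    [0,0,0,0,0,-50,30],
  ],
)

```text
time_s: 22.85
position: [484.7, -111.8, 377.6]
eef_rot: [-2.496, 1.899, -0.012]
ft_force: [0.5, 0.3, 0.6]
finger_gap: 30.1
```

```bash
sed -i 's/^M2=.*/M2=MILL-3*MY[:2]-0.5*MX[:2]/' scr.py
cat > t.py <<'E'
from scr import *
import sys
o=r.get_obs();print(o['qpos'].round(2),o['position'].round(1),o['finger_gap'].round(1),o['ft_force'].round(1),o['time_s'])
w=r.snapshot('wrist');c=cloud(w);screws(c)
n=int(sys.argv[1]);rd=int(sys.argv[2]);nxt(n,ST[n]+rd*INC[n])
E
python3 t.py 3 0
```

```text
Traceback (most recent call last):
  File "t.py", line 3, in <module>
    o=r.get_obs();print(o['qpos'].round(2),o['position'].round(1),o['finger_gap'].round(1),o['ft_force'].round(1),o['time_s'])
                                                                  ^^^^^^^^^^^^^^^^^^^^^
AttributeError: 'float' object has no attribute 'round'
```

```bash
sed -i "s/o\['finger_gap'\].round(1)/round(o['finger_gap'],1)/" t.py
cat >> t.py <<'E'
print('s1 axis',grip(1,0)[0].round(1))
E
python3 t.py 3 0
```

```text
[ 0.1   0.19 -0.34  0.   -1.03  0.17] [ 484.7 -111.8  377.6] 30.1 [0.5 0.3 0.6] 22.85
1 1623 ctr -47.2 -51.5 size 10 44 ang 119.7 pca 119.5 z 176.1 nom [-46.7 -46.7]
2 few 0
3 1487 ctr 45.6 41.7 size 11 44 ang 172.1 pca 171.5 z 175.7 nom [46.7 46.7]
4 1926 ctr 45.6 -51.1 size 11 44 ang 174.6 pca 174.7 z 176.0 nom [ 46.7 -46.7]
screw 3 hover [  -0.3   -0.2  -51.7  -34.  -126.3    4.3] grip [  -0.3   -0.2  -51.7  -34.  -126.1   53.3] turn by 56.3
s1 axis [ 483.3 -112.8  323. ]
```

Screw 1 went from 178.4° to 119.6°, so 59° clockwise as planned. Next is screw 3.

>>> apply_moves(
  moves=[
    [0,0,-8,-11,-42,2,30],
    [0,0,-16,-22,-84,4,30],
    [0,0,-24,-34,-126,4,30],
    [0,0,-32,-34,-126,4,30],
    [0,0,-40,-34,-126,4,30],
    [0,0,-48,-34,-126,4,30],
    [-0.3,-0.2,-51.7,-34,-126,4,30],
    [-0.3,-0.2,-51.7,-34,-126,20,30],
    [-0.3,-0.2,-51.7,-34,-126,40,30],
    [-0.3,-0.2,-51.7,-34,-126,53,30],
    [-0.3,-0.2,-51.7,-34,-126,53,30],
    [-0.3,-0.2,-51.7,-34,-126,53,2],
    [-0.3,-0.2,-51.7,-34,-126,53,2],
    [-0.3,-0.2,-51.7,-34,-126,53,2],
    [-0.3,-0.2,-51.7,-34,-126,53,2],
  ],
)

```text
time_s: 24.4
position: [596.4, -45.3, 321.4]
eef_rot: [3.079, -0.623, -0.005]
ft_force: [1.2, 3.2, -2.3]
finger_gap: 9.0
```

>>> apply_moves(
  moves=[
    [0,0,4,0,0,0,2],
    [0,0,12,0,0,0,2],
    [0,0,20,0,0,0,2],
    [0,0,28,0,0,0,2],
    [0,0,36,0,0,0,2],
    [0,0,44,0,0,0,2],
    [0,0,52,0,0,0,2],
    [0,0,56.3,0,0,0,2],
    [0,0,56.3,0,0,0,2],
    [0,0,56.3,0,0,0,2],
    [0,0,56.3,0,0,0,20],
    [0,0,56.3,0,0,0,30],
    [0,0,56.3,0,0,0,30],
    [0,0,56.3,0,0,-25,30],
    [0,0,56.3,0,0,-50,30],
    [0,0,56.3,0,0,-50,30],
  ],
)

```text
time_s: 26.0
position: [597.1, -46.0, 375.0]
eef_rot: [-2.421, 2.001, -0.004]
ft_force: [-0.2, 0.0, 0.6]
finger_gap: 30.0
```

```bash
python3 t.py 2 0
```

```text
[ 0.19  0.36 -0.1   0.   -1.1  -0.  ] [597.1 -46.  375. ] 30.0 [-0.2  0.   0.6] 26.0
1 2036 ctr -46.9 -51.0 size 11 44 ang 120.1 pca 119.5 z 175.7 nom [-46.7 -46.7]
2 434 ctr -46.8 38.9 size 44 9 ang 6.8 pca 0.9 z 174.7 nom [-46.7  46.7]
3 1610 ctr 45.8 41.9 size 10 44 ang 114.8 pca 115.1 z 176.1 nom [46.7 46.7]
4 2348 ctr 45.9 -51.0 size 11 44 ang 174.5 pca 174.9 z 176.0 nom [ 46.7 -46.7]
screw 2 hover [  0.1   0.  -64.4 -40.1  84.    1. ] grip [  0.1   0.  -64.4 -40.1  84.   50. ] turn by 59.0
s1 axis [ 483.3 -112.8  323. ]
```

Screw 3 turned by 56°. Next is screw 2.

>>> apply_moves(
  moves=[
    [0,0,-8,-13,28,1,30],
    [0,0,-16,-26,56,1,30],
    [0,0,-24,-40,84,1,30],
    [0,0,-32,-40,84,1,30],
    [0,0,-40,-40,84,1,30],
    [0,0,-48,-40,84,1,30],
    [0,0,-56,-40,84,1,30],
    [0,0,-64.4,-40,84,1,30],
    [0,0,-64.4,-40,84,16,30],
    [0,0,-64.4,-40,84,36,30],
    [0,0,-64.4,-40,84,50,30],
    [0,0,-64.4,-40,84,50,30],
    [0,0,-64.4,-40,84,50,2],
    [0,0,-64.4,-40,84,50,2],
    [0,0,-64.4,-40,84,50,2],
    [0,0,-64.4,-40,84,50,2],
  ],
)

```text
time_s: 27.65
position: [506.1, -22.2, 321.7]
eef_rot: [3.114, -0.405, -0.007]
ft_force: [0.4, 0.0, -1.4]
finger_gap: 9.2
```

>>> apply_moves(
  moves=[
    [0,0,4,0,0,0,2],
    [0,0,12,0,0,0,2],
    [0,0,20,0,0,0,2],
    [0,0,28,0,0,0,2],
    [0,0,36,0,0,0,2],
    [0,0,44,0,0,0,2],
    [0,0,52,0,0,0,2],
    [0,0,59,0,0,0,2],
    [0,0,59,0,0,0,2],
    [0,0,59,0,0,0,2],
    [0,0,59,0,0,0,20],
    [0,0,59,0,0,0,30],
    [0,0,59,0,0,0,30],
    [0,0,59,0,0,-25,30],
    [0,0,59,0,0,-50,30],
    [0,0,59,0,0,-50,30],
  ],
)

```text
time_s: 29.25
position: [507.2, -22.1, 374.9]
eef_rot: [-2.513, 1.884, -0.003]
ft_force: [0.2, 0.3, -0.5]
finger_gap: 30.0
```

```bash
python3 t.py 4 0
```

```text
[ 0.28  0.21 -0.32  0.   -1.04  0.01] [507.2 -22.1 374.9] 30.0 [ 0.2  0.3 -0.5] 29.25
1 2334 ctr -47.3 -51.1 size 11 44 ang 119.7 pca 119.5 z 176.0 nom [-46.7 -46.7]
2 1653 ctr -47.4 41.9 size 10 44 ang 120.3 pca 120.2 z 176.0 nom [-46.7  46.7]
3 2029 ctr 45.1 42.0 size 10 44 ang 114.3 pca 114.8 z 175.9 nom [46.7 46.7]
4 1241 ctr 37.2 -50.2 size 11 27 ang 175.8 pca 5.2 z 175.7 nom [ 46.7 -46.7]
screw 4 hover [ 1.000e-01  1.000e-01 -5.450e+01  1.279e+02 -3.270e+01  8.000e-01] grip [ 1.000e-01  1.000e-01 -5.450e+01  1.279e+02 -3.280e+01  4.980e+01] turn by 57.5
s1 axis [ 483.3 -112.8  323. ]
```

Screw 2 is at 120.2°, as planned. Next is screw 4.

>>> apply_moves(
  moves=[
    [0,0,-8,42,-11,1,30],
    [0,0,-16,85,-22,1,30],
    [0,0,-24,128,-32.7,1,30],
    [0,0,-32,128,-32.7,1,30],
    [0,0,-40,128,-32.7,1,30],
    [0,0,-48,128,-32.7,1,30],
    [0,0,-54.5,128,-32.7,1,30],
    [0,0,-54.5,128,-32.7,16,30],
    [0,0,-54.5,128,-32.7,36,30],
    [0,0,-54.5,128,-32.7,50,30],
    [0,0,-54.5,128,-32.7,50,30],
    [0,0,-54.5,128,-32.7,50,2],
    [0,0,-54.5,128,-32.7,50,2],
    [0,0,-54.5,128,-32.7,50,2],
    [0,0,-54.5,128,-32.7,50,2],
  ],
)

```text
time_s: 30.8
position: [573.3, -135.6, 321.3]
eef_rot: [3.097, -0.526, -0.006]
ft_force: [1.6, 2.9, -1.8]
finger_gap: 9.1
```

>>> apply_moves(
  moves=[
    [0,0,4,0,0,0,2],
    [0,0,12,0,0,0,2],
    [0,0,20,0,0,0,2],
    [0,0,28,0,0,0,2],
    [0,0,36,0,0,0,2],
    [0,0,44,0,0,0,2],
    [0,0,52,0,0,0,2],
    [0,0,57.5,0,0,0,2],
    [0,0,57.5,0,0,0,2],
    [0,0,57.5,0,0,0,2],
    [0,0,57.5,0,0,0,20],
    [0,0,57.5,0,0,0,30],
    [0,0,57.5,0,0,0,30],
    [0,0,57.5,0,0,-25,30],
    [0,0,57.5,0,0,-50,30],
    [0,0,57.5,0,0,-50,30],
  ],
)

```text
time_s: 32.4
position: [574.3, -136.4, 375.3]
eef_rot: [-2.463, 1.95, -0.006]
ft_force: [0.2, -0.8, 0.3]
finger_gap: 30.0
```

```bash
python3 t.py 1 1
```

```text
[ 0.04  0.35 -0.13  0.   -1.09  0.19] [ 574.3 -136.4  375.3] 30.0 [ 0.2 -0.8  0.3] 32.4
1 443 ctr -39.7 -64.1 size 10 15 ang 118.3 pca 126.9 z 175.5 nom [-46.7 -46.7]
2 few 0
3 few 0
4 1613 ctr 46.1 -51.6 size 10 44 ang 117.4 pca 117.6 z 176.1 nom [ 46.7 -46.7]
screw 1 hover [  0.1  -0.   -2.1 -43.5  82.5   1.2] grip [  0.1  -0.   -2.1 -43.5  82.5  50.2] turn by 58.6
s1 axis [ 483.3 -112.8  323. ]
```

Round 1 is done: screws at 119.5°, 120.2°, 115° and 117.5°. Round 2 starts with screw 1.

>>> apply_moves(
  moves=[
    [0,0,-1,-15,28,1,30],
    [0,0,-2.1,-30,56,1,30],
    [0,0,-2.1,-43.5,82.5,1,30],
    [0,0,-2.1,-43.5,82.5,1,30],
    [0,0,-2.1,-43.5,82.5,16,30],
    [0,0,-2.1,-43.5,82.5,36,30],
    [0,0,-2.1,-43.5,82.5,50,30],
    [0,0,-2.1,-43.5,82.5,50,30],
    [0,0,-2.1,-43.5,82.5,50,2],
    [0,0,-2.1,-43.5,82.5,50,2],
    [0,0,-2.1,-43.5,82.5,50,2],
    [0,0,-2.1,-43.5,82.5,50,2],
  ],
)

```text
time_s: 33.65
position: [483.4, -112.5, 321.9]
eef_rot: [2.496, -1.904, -0.003]
ft_force: [2.5, -1.9, -2.9]
finger_gap: 9.1
```

>>> apply_moves(
  moves=[
    [0,0,4,0,0,0,2],
    [0,0,12,0,0,0,2],
    [0,0,20,0,0,0,2],
    [0,0,28,0,0,0,2],
    [0,0,36,0,0,0,2],
    [0,0,44,0,0,0,2],
    [0,0,52,0,0,0,2],
    [0,0,58.6,0,0,0,2],
    [0,0,58.6,0,0,0,2],
    [0,0,58.6,0,0,0,2],
    [0,0,58.6,0,0,0,20],
    [0,0,58.6,0,0,0,30],
    [0,0,58.6,0,0,0,30],
    [0,0,58.6,0,0,-25,30],
    [0,0,58.6,0,0,-50,30],
    [0,0,58.6,0,0,-50,30],
  ],
)

```text
time_s: 35.25
position: [483.9, -112.4, 375.0]
eef_rot: [-1.247, 2.882, -0.003]
ft_force: [0.3, -1.2, -0.3]
finger_gap: 30.1
```

```bash
python3 t.py 3 1
```

```text
[ 0.1   0.19 -0.35  0.   -1.03 -0.85] [ 483.9 -112.4  375. ] 30.1 [ 0.3 -1.2 -0.3] 35.25
1 1650 ctr -47.8 -51.7 size 44 10 ang 60.7 pca 60.6 z 176.0 nom [-46.7 -46.7]
2 93 ctr -47.9 41.2 size 7 44 ang 123.0 pca 126.7 z 174.7 nom [-46.7  46.7]
3 few 0
4 428 ctr 51.8 -64.3 size 11 15 ang 116.2 pca 131.6 z 175.4 nom [ 46.7 -46.7]
screw 3 hover [ 1.000e-01 -0.000e+00 -5.400e+01 -1.266e+02 -3.680e+01  8.000e-01] grip [ 1.000e-01 -0.000e+00 -5.400e+01 -1.267e+02 -3.690e+01  4.980e+01] turn by 56.3
s1 axis [ 483.3 -112.8  323. ]
```

>>> apply_moves(
  moves=[
    [0,0,-8,-42,-12,1,30],
    [0,0,-16,-84,-24,1,30],
    [0,0,-24,-126.6,-36.8,1,30],
    [0,0,-32,-126.6,-36.8,1,30],
    [0,0,-40,-126.6,-36.8,1,30],
    [0,0,-48,-126.6,-36.8,1,30],
    [0,0,-54,-126.6,-36.8,1,30],
    [0,0,-54,-126.6,-36.8,16,30],
    [0,0,-54,-126.6,-36.8,36,30],
    [0,0,-54,-126.6,-36.8,50,30],
    [0,0,-54,-126.6,-36.8,50,30],
    [0,0,-54,-126.6,-36.8,50,2],
    [0,0,-54,-126.6,-36.8,50,2],
    [0,0,-54,-126.6,-36.8,50,2],
    [0,0,-54,-126.6,-36.8,50,2],
  ],
)

```text
time_s: 36.8
position: [597.0, -45.4, 321.1]
eef_rot: [2.418, -2.003, -0.003]
ft_force: [2.7, 0.7, -4.4]
finger_gap: 9.3
```

>>> apply_moves(
  moves=[
    [0,0,4,0,0,0,2],
    [0,0,12,0,0,0,2],
    [0,0,20,0,0,0,2],
    [0,0,28,0,0,0,2],
    [0,0,36,0,0,0,2],
    [0,0,44,0,0,0,2],
    [0,0,52,0,0,0,2],
    [0,0,56.3,0,0,0,2],
    [0,0,56.3,0,0,0,2],
    [0,0,56.3,0,0,0,2],
    [0,0,56.3,0,0,0,20],
    [0,0,56.3,0,0,0,30],
    [0,0,56.3,0,0,0,30],
    [0,0,56.3,0,0,-25,30],
    [0,0,56.3,0,0,-50,30],
    [0,0,56.3,0,0,-50,30],
  ],
)

```text
time_s: 38.4
position: [597.5, -45.5, 375.2]
eef_rot: [-1.188, 2.906, -0.002]
ft_force: [0.6, -0.3, 0.7]
finger_gap: 29.9
```

```bash
python3 t.py 2 1
```

```text
[ 0.19  0.36 -0.1   0.   -1.1  -0.99] [597.5 -45.5 375.2] 29.9 [ 0.6 -0.3  0.7] 38.4
1 1185 ctr -41.4 -40.4 size 20 11 ang 59.3 pca 62.9 z 175.8 nom [-46.7 -46.7]
2 1999 ctr -47.7 41.9 size 11 44 ang 120.5 pca 120.3 z 176.1 nom [-46.7  46.7]
3 1609 ctr 45.4 42.1 size 44 10 ang 58.5 pca 58.7 z 176.1 nom [46.7 46.7]
4 2271 ctr 45.7 -50.8 size 10 44 ang 117.5 pca 117.4 z 176.1 nom [ 46.7 -46.7]
screw 2 hover [  0.1  -0.  -61.7  48.4  79.9   1.1] grip [  0.1  -0.  -61.7  48.4  79.9  50.1] turn by 59.0
s1 axis [ 483.3 -112.8  323. ]
```

>>> apply_moves(
  moves=[
    [0,0,-8,16,27,1,30],
    [0,0,-16,32,54,1,30],
    [0,0,-24,48.4,80,1,30],
    [0,0,-32,48.4,80,1,30],
    [0,0,-40,48.4,80,1,30],
    [0,0,-48,48.4,80,1,30],
    [0,0,-56,48.4,80,1,30],
    [0,0,-61.7,48.4,80,1,30],
    [0,0,-61.7,48.4,80,16,30],
    [0,0,-61.7,48.4,80,36,30],
    [0,0,-61.7,48.4,80,50,30],
    [0,0,-61.7,48.4,80,50,30],
    [0,0,-61.7,48.4,80,50,2],
    [0,0,-61.7,48.4,80,50,2],
    [0,0,-61.7,48.4,80,50,2],
    [0,0,-61.7,48.4,80,50,2],
  ],
)

```text
time_s: 40.05
position: [506.4, -22.2, 321.7]
eef_rot: [2.509, -1.887, -0.004]
ft_force: [3.0, 0.1, -3.2]
finger_gap: 9.2
```

>>> apply_moves(
  moves=[
    [0,0,4,0,0,0,2],
    [0,0,12,0,0,0,2],
    [0,0,20,0,0,0,2],
    [0,0,28,0,0,0,2],
    [0,0,36,0,0,0,2],
    [0,0,44,0,0,0,2],
    [0,0,52,0,0,0,2],
    [0,0,59,0,0,0,2],
    [0,0,59,0,0,0,2],
    [0,0,59,0,0,0,2],
    [0,0,59,0,0,0,20],
    [0,0,59,0,0,0,30],
    [0,0,59,0,0,0,30],
    [0,0,59,0,0,-25,30],
    [0,0,59,0,0,-50,30],
    [0,0,59,0,0,-50,30],
  ],
)

```text
time_s: 41.65
position: [506.9, -22.1, 374.9]
eef_rot: [-1.257, 2.878, -0.001]
ft_force: [0.1, -0.7, -0.4]
finger_gap: 30.4
```

```bash
python3 t.py 4 1
```

```text
[ 0.28  0.21 -0.32  0.   -1.04 -1.02] [506.9 -22.1 374.9] 30.4 [ 0.1 -0.7 -0.4] 41.65
1 2350 ctr -47.5 -50.9 size 44 11 ang 61.2 pca 60.9 z 176.0 nom [-46.7 -46.7]
2 1636 ctr -47.7 41.8 size 44 10 ang 61.9 pca 61.6 z 176.0 nom [-46.7  46.7]
3 422 ctr 37.0 29.3 size 14 10 ang 58.4 pca 46.9 z 175.5 nom [46.7 46.7]
4 1911 ctr 45.4 -50.7 size 11 44 ang 117.6 pca 117.2 z 175.7 nom [ 46.7 -46.7]
screw 4 hover [ 1.000e-01 -0.000e+00 -5.600e+01  3.740e+01 -1.268e+02  8.000e-01] grip [ 1.000e-01 -0.000e+00 -5.600e+01  3.740e+01 -1.269e+02  4.980e+01] turn by 57.5
s1 axis [ 483.3 -112.8  323. ]
```

>>> apply_moves(
  moves=[
    [0,0,-8,12,-42,1,30],
    [0,0,-16,24,-84,1,30],
    [0,0,-24,37.4,-126.8,1,30],
    [0,0,-32,37.4,-126.8,1,30],
    [0,0,-40,37.4,-126.8,1,30],
    [0,0,-48,37.4,-126.8,1,30],
    [0,0,-56,37.4,-126.8,1,30],
    [0,0,-56,37.4,-126.8,16,30],
    [0,0,-56,37.4,-126.8,36,30],
    [0,0,-56,37.4,-126.8,50,30],
    [0,0,-56,37.4,-126.8,50,30],
    [0,0,-56,37.4,-126.8,50,2],
    [0,0,-56,37.4,-126.8,50,2],
    [0,0,-56,37.4,-126.8,50,2],
    [0,0,-56,37.4,-126.8,50,2],
  ],
)

```text
time_s: 43.2
position: [573.9, -135.8, 321.3]
eef_rot: [2.459, -1.952, -0.003]
ft_force: [3.9, -0.8, -5.2]
finger_gap: 9.4
```

>>> apply_moves(
  moves=[
    [0,0,4,0,0,0,2],
    [0,0,12,0,0,0,2],
    [0,0,20,0,0,0,2],
    [0,0,28,0,0,0,2],
    [0,0,36,0,0,0,2],
    [0,0,44,0,0,0,2],
    [0,0,52,0,0,0,2],
    [0,0,57.5,0,0,0,2],
    [0,0,57.5,0,0,0,2],
    [0,0,57.5,0,0,0,2],
    [0,0,57.5,0,0,0,20],
    [0,0,57.5,0,0,0,30],
    [0,0,57.5,0,0,0,30],
    [0,0,57.5,0,0,-25,30],
    [0,0,57.5,0,0,-50,30],
    [0,0,57.5,0,0,-50,30],
  ],
)

```text
time_s: 44.8
position: [574.3, -136.2, 375.3]
eef_rot: [-1.219, 2.894, -0.004]
ft_force: [0.2, 0.5, 0.1]
finger_gap: 29.9
```

```bash
python3 t.py 1 2
```

```text
[ 0.04  0.35 -0.13  0.   -1.09 -0.82] [ 574.3 -136.2  375.3] 29.9 [0.2 0.5 0.1] 44.8
1 2069 ctr -47.3 -51.8 size 43 10 ang 61.1 pca 60.5 z 176.0 nom [-46.7 -46.7]
2 1490 ctr -47.4 41.3 size 44 11 ang 62.7 pca 61.1 z 175.7 nom [-46.7  46.7]
3 few 0
4 1609 ctr 45.4 -51.5 size 43 10 ang 59.7 pca 59.9 z 176.1 nom [ 46.7 -46.7]
screw 1 hover [ 0.  -0.1 -1.1 46.6 80.9  1.2] grip [ 0.  -0.1 -1.1 46.5 80.8 50.2] turn by 58.6
s1 axis [ 483.3 -112.8  323. ]
```

Round 2 is done: 60.6°, 61.3°, 58.7° and 59.9°. Round 3 turns each screw about 5° past the expected stop, so that each one seats.

>>> apply_moves(
  moves=[
    [0,0,-0.5,15,27,1,30],
    [0,0,-1.1,30,54,1,30],
    [0,0,-1.1,46.5,80.8,1,30],
    [0,0,-1.1,46.5,80.8,1,30],
    [0,0,-1.1,46.5,80.8,16,30],
    [0,0,-1.1,46.5,80.8,36,30],
    [0,0,-1.1,46.5,80.8,50,30],
    [0,0,-1.1,46.5,80.8,50,30],
    [0,0,-1.1,46.5,80.8,50,2],
    [0,0,-1.1,46.5,80.8,50,2],
    [0,0,-1.1,46.5,80.8,50,2],
    [0,0,-1.1,46.5,80.8,50,2],
  ],
)

```text
time_s: 46.05
position: [483.5, -112.8, 321.9]
eef_rot: [1.244, -2.881, -0.001]
ft_force: [1.0, -2.6, -2.2]
finger_gap: 9.1
```

>>> apply_moves(
  moves=[
    [0,0,4,0,0,0,2],
    [0,0,12,0,0,0,2],
    [0,0,20,0,0,0,2],
    [0,0,28,0,0,0,2],
    [0,0,36,0,0,0,2],
    [0,0,44,0,0,0,2],
    [0,0,52,0,0,0,2],
    [0,0,58,0,0,0,2],
    [0,0,61,0,0,0,2],
    [0,0,63.5,0,0,0,2],
    [0,0,63.5,0,0,0,2],
    [0,0,63.5,0,0,0,2],
  ],
)

```text
time_s: 47.25
position: [483.6, -112.5, 322.0]
eef_rot: [-0.451, -3.106, 0.003]
ft_force: [0.9, -1.2, -1.3]
finger_gap: 9.0
```

>>> apply_moves(
  moves=[
    [0,0,0,0,0,0,20],
    [0,0,0,0,0,0,30],
    [0,0,0,0,0,0,30],
    [0,0,0,0,0,-25,30],
    [0,0,0,0,0,-50,30],
    [0,0,0,0,0,-50,30],
  ],
)

```text
time_s: 47.85
position: [484.3, -112.7, 375.0]
eef_rot: [0.459, 3.105, -0.001]
ft_force: [0.1, 0.1, 0.5]
finger_gap: 30.1
```

```bash
python3 t.py 3 2
```

```text
[ 0.1   0.19 -0.34  0.   -1.03 -1.96] [ 484.3 -112.7  375. ] 30.1 [0.1 0.1 0.5] 47.85
1 1643 ctr -48.3 -51.3 size 44 10 ang 2.5 pca 2.4 z 176.0 nom [-46.7 -46.7]
2 1610 ctr -48.1 41.8 size 44 10 ang 61.8 pca 61.7 z 176.0 nom [-46.7  46.7]
3 49 ctr 40.0 42.9 size 11 2 ang 53.4 pca 53.9 z 173.9 nom [46.7 46.7]
4 22 ctr 32.3 -63.5 size 6 2 ang 71.6 pca 67.7 z 172.5 nom [ 46.7 -46.7]
screw 3 hover [  0.   -0.1 -61.3 -88.9  97.1   1. ] grip [  0.   -0.1 -61.3 -88.9  97.2  50. ] turn by 56.3
s1 axis [ 483.3 -112.8  323. ]
```

Screw 1 stopped at 2.4°, exactly at the expected stop. Next is screw 3.

>>> apply_moves(
  moves=[
    [0,0,-8,-29,32,1,30],
    [0,0,-16,-58,64,1,30],
    [0,0,-24,-88.9,97,1,30],
    [0,0,-32,-88.9,97,1,30],
    [0,0,-40,-88.9,97,1,30],
    [0,0,-48,-88.9,97,1,30],
    [0,0,-56,-88.9,97,1,30],
    [0,0,-61.3,-88.9,97,1,30],
    [0,0,-61.3,-88.9,97,16,30],
    [0,0,-61.3,-88.9,97,36,30],
    [0,0,-61.3,-88.9,97,50,30],
    [0,0,-61.3,-88.9,97,50,30],
    [0,0,-61.3,-88.9,97,50,2],
    [0,0,-61.3,-88.9,97,50,2],
    [0,0,-61.3,-88.9,97,50,2],
    [0,0,-61.3,-88.9,97,50,2],
  ],
)

```text
time_s: 49.5
position: [596.5, -45.7, 321.1]
eef_rot: [1.188, -2.904, -0.001]
ft_force: [1.7, -2.6, -2.9]
finger_gap: 8.9
```

>>> apply_moves(
  moves=[
    [0,0,4,0,0,0,2],
    [0,0,12,0,0,0,2],
    [0,0,20,0,0,0,2],
    [0,0,28,0,0,0,2],
    [0,0,36,0,0,0,2],
    [0,0,44,0,0,0,2],
    [0,0,52,0,0,0,2],
    [0,0,57,0,0,0,2],
    [0,0,61.5,0,0,0,2],
    [0,0,61.5,0,0,0,2],
    [0,0,61.5,0,0,0,2],
    [0,0,61.5,0,0,0,20],
    [0,0,61.5,0,0,0,30],
    [0,0,61.5,0,0,0,30],
    [0,0,61.5,0,0,-25,30],
    [0,0,61.5,0,0,-50,30],
    [0,0,61.5,0,0,-50,30],
  ],
)

```text
time_s: 51.2
position: [597.5, -45.6, 375.1]
eef_rot: [0.464, 3.104, 0.0]
ft_force: [-0.1, -0.6, -0.4]
finger_gap: 30.0
```

```bash
python3 t.py 2 2
```

```text
[ 0.19  0.36 -0.1   0.   -1.1  -2.06] [597.5 -45.6 375.1] 30.0 [-0.1 -0.6 -0.4] 51.2
1 2440 ctr -47.6 -50.5 size 44 11 ang 2.9 pca 2.3 z 175.8 nom [-46.7 -46.7]
2 2474 ctr -47.8 42.0 size 44 11 ang 61.4 pca 61.4 z 176.1 nom [-46.7  46.7]
3 1641 ctr 44.9 42.2 size 44 10 ang 2.4 pca 2.4 z 176.0 nom [46.7 46.7]
4 1664 ctr 45.5 -50.4 size 44 11 ang 59.3 pca 59.8 z 175.6 nom [ 46.7 -46.7]
screw 2 hover [  0.   -0.  -64.2  93.3  -4.3   1. ] grip [  0.   -0.  -64.2  93.2  -4.3  50. ] turn by 59.0
s1 axis [ 483.3 -112.8  323. ]
```

>>> apply_moves(
  moves=[
    [0,0,-8,31,-1,1,30],
    [0,0,-16,62,-3,1,30],
    [0,0,-24,93.3,-4.3,1,30],
    [0,0,-32,93.3,-4.3,1,30],
    [0,0,-40,93.3,-4.3,1,30],
    [0,0,-48,93.3,-4.3,1,30],
    [0,0,-56,93.3,-4.3,1,30],
    [0,0,-64.2,93.3,-4.3,1,30],
    [0,0,-64.2,93.3,-4.3,16,30],
    [0,0,-64.2,93.3,-4.3,36,30],
    [0,0,-64.2,93.3,-4.3,50,30],
    [0,0,-64.2,93.3,-4.3,50,30],
    [0,0,-64.2,93.3,-4.3,50,2],
    [0,0,-64.2,93.3,-4.3,50,2],
    [0,0,-64.2,93.3,-4.3,50,2],
    [0,0,-64.2,93.3,-4.3,50,2],
  ],
)

```text
time_s: 52.85
position: [506.1, -22.6, 321.7]
eef_rot: [1.256, -2.875, -0.001]
ft_force: [2.9, -3.9, -2.8]
finger_gap: 8.8
```

>>> apply_moves(
  moves=[
    [0,0,4,0,0,0,2],
    [0,0,12,0,0,0,2],
    [0,0,20,0,0,0,2],
    [0,0,28,0,0,0,2],
    [0,0,36,0,0,0,2],
    [0,0,44,0,0,0,2],
    [0,0,52,0,0,0,2],
    [0,0,60,0,0,0,2],
    [0,0,64,0,0,0,2],
    [0,0,64,0,0,0,2],
    [0,0,64,0,0,0,2],
    [0,0,64,0,0,0,20],
    [0,0,64,0,0,0,30],
    [0,0,64,0,0,0,30],
    [0,0,64,0,0,-25,30],
    [0,0,64,0,0,-50,30],
    [0,0,64,0,0,-50,30],
  ],
)

```text
time_s: 54.55
position: [507.0, -22.2, 374.9]
eef_rot: [0.459, 3.106, 0.002]
ft_force: [0.3, 0.6, 0.2]
finger_gap: 30.1
```

```bash
python3 t.py 4 2
```

```text
[ 0.28  0.21 -0.32  0.   -1.04 -2.14] [507.  -22.2 374.9] 30.1 [0.3 0.6 0.2] 54.55
1 1701 ctr -48.0 -50.6 size 44 10 ang 2.0 pca 2.6 z 175.7 nom [-46.7 -46.7]
2 1641 ctr -48.2 42.1 size 44 10 ang 2.4 pca 2.3 z 176.0 nom [-46.7  46.7]
3 286 ctr 27.6 41.7 size 10 10 ang 177.8 pca 112.4 z 175.3 nom [46.7 46.7]
4 246 ctr 46.7 -48.3 size 37 11 ang 60.8 pca 58.2 z 175.2 nom [ 46.7 -46.7]
screw 4 hover [  0.1  -0.1 -62.5 -97.5 -89.2   0.8] grip [  0.1  -0.1 -62.5 -97.5 -89.2  49.8] turn by 57.5
s1 axis [ 483.3 -112.8  323. ]
```

>>> apply_moves(
  moves=[
    [0,0,-8,-32,-30,1,30],
    [0,0,-16,-64,-60,1,30],
    [0,0,-24,-97.5,-89.2,1,30],
    [0,0,-32,-97.5,-89.2,1,30],
    [0,0,-40,-97.5,-89.2,1,30],
    [0,0,-48,-97.5,-89.2,1,30],
    [0,0,-56,-97.5,-89.2,1,30],
    [0,0,-62.5,-97.5,-89.2,1,30],
    [0,0,-62.5,-97.5,-89.2,16,30],
    [0,0,-62.5,-97.5,-89.2,36,30],
    [0,0,-62.5,-97.5,-89.2,50,30],
    [0,0,-62.5,-97.5,-89.2,50,30],
    [0,0,-62.5,-97.5,-89.2,50,2],
    [0,0,-62.5,-97.5,-89.2,50,2],
    [0,0,-62.5,-97.5,-89.2,50,2],
    [0,0,-62.5,-97.5,-89.2,50,2],
  ],
)

```text
time_s: 56.2
position: [573.6, -136.1, 321.3]
eef_rot: [1.218, -2.892, -0.001]
ft_force: [1.6, -2.6, -3.5]
finger_gap: 8.8
```

>>> apply_moves(
  moves=[
    [0,0,4,0,0,0,2],
    [0,0,12,0,0,0,2],
    [0,0,20,0,0,0,2],
    [0,0,28,0,0,0,2],
    [0,0,36,0,0,0,2],
    [0,0,44,0,0,0,2],
    [0,0,52,0,0,0,2],
    [0,0,58,0,0,0,2],
    [0,0,62.5,0,0,0,2],
    [0,0,62.5,0,0,0,2],
    [0,0,62.5,0,0,0,2],
    [0,0,62.5,0,0,0,20],
    [0,0,62.5,0,0,0,30],
    [0,0,62.5,0,0,0,30],
    [0,0,62.5,0,0,-25,30],
    [0,0,62.5,0,0,-50,30],
    [0,0,62.5,0,0,-130,30],
    [0,0,62.5,0,0,-130,30],
    [0,0,62.5,0,0,-130,30],
  ],
)

```text
time_s: 58.1
position: [574.4, -136.2, 457.2]
eef_rot: [0.459, 3.101, -0.001]
ft_force: [-0.3, 0.3, 0.0]
finger_gap: 29.8
```

```bash
cat > t2.py <<'E'
from scr import *
o=r.get_obs();print(o['position'].round(1),round(o['finger_gap'],1),o['ft_force'].round(1),o['time_s'])
s=r.snapshot('scene');t=r.snapshot('top');w=r.snapshot('wrist')
for n,k in(('w',w),('t',t)):
    c=cloud(k);print(n);lidang(c);screws(c)
print('cup',cuprim(cloud(t),(481,-375)),cuprim(cloud(s),(481,-375)))
save(s,'s11.png')
d=np.load('snap0.npz')
# bystanders: compare heights maps before/after
for nm,(x0,x1,y0,y1) in {'jar':(630,730,-370,-280),'tin':(690,795,-35,70),'knife':(600,760,120,420)}.items():
    for c in(d['ct'],cloud(t)):
        p=c.reshape(-1,3);lo=5 if nm=='knife' else 30;p=p[(p[:,0]>x0)&(p[:,0]<x1)&(p[:,1]>y0)&(p[:,1]<y1)&(p[:,2]>lo)&(p[:,2]<180)];print(nm,len(p),p.mean(0).round(1))
E
python3 t2.py
```

```text
[ 574.4 -136.2  457.2] 29.8 [-0.3  0.3  0. ] 58.1
w
lid 29681 [-6.000000e-04 -1.000000e-04  1.399925e+02]
1 1085 ctr -47.7 -51.3 size 44 10 ang 2.2 pca 1.8 z 176.1 nom [-46.7 -46.7]
2 1146 ctr -47.7 41.4 size 43 10 ang 3.0 pca 2.4 z 176.0 nom [-46.7  46.7]
3 887 ctr 45.1 42.0 size 43 11 ang 2.1 pca 1.8 z 175.9 nom [46.7 46.7]
4 848 ctr 45.3 -51.2 size 44 10 ang 2.4 pca 2.4 z 176.0 nom [ 46.7 -46.7]
t
lid 3260 [ 9.000000e-04 -4.000000e-04  1.412078e+02]
1 88 ctr -46.2 -48.2 size 43 9 ang 5.7 pca 3.2 z 177.3 nom [-46.7 -46.7]
2 86 ctr -47.5 45.3 size 42 10 ang 2.3 pca 2.8 z 177.1 nom [-46.7  46.7]
3 79 ctr 46.0 45.6 size 44 10 ang 2.3 pca 2.5 z 177.5 nom [46.7 46.7]
4 83 ctr 46.2 -47.1 size 43 9 ang 6.1 pca 3.0 z 177.3 nom [ 46.7 -46.7]
cup (251, ((482.8172607421875, -373.5465393066406), (88.41763305664062, 58.18881607055664), 16.5048770904541)) (557, ((481.171142578125, -376.0195617675781), (89.61067199707031, 58.94075012207031), 15.458338737487793))
jar 883 [ 678.  -321.7   93.8]
jar 885 [ 678.  -321.8   94.1]
tin 1096 [734.  15.  86.]
tin 38 [703.5   7.   44.3]
knife 538 [691.2 303.4  10.3]
knife 543 [690.9 306.4  10.3]
```

View pics/s11.png

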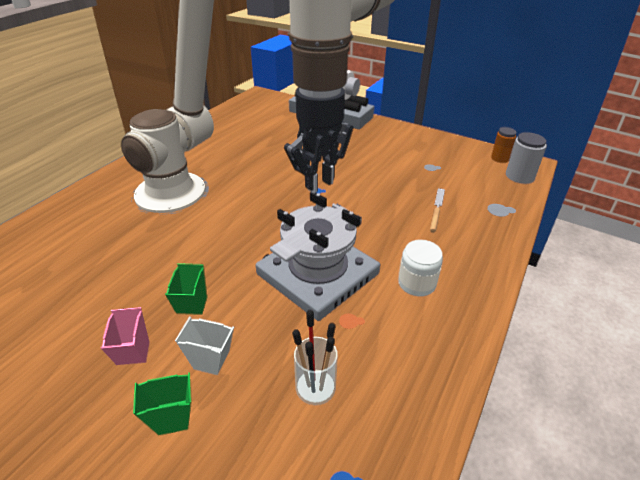

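The final view shows the lid shut at (318,232) with all four T-bars parallel, the cup upright and empty at (206,345), and the tin at (420,268), knife at (437,210) and jar at (316,370) unmoved. No loose cylinder is visible, and the arm touches nothing. I'll hand the job in.

```bash
python3 -c "
from h import *
print(r.finish_job())"
```

```text
the job is handed in; nothing more can be done
None
```

The job is done and handed in at about 58 s. One thing I couldn't see directly was the cylinders in the pot.

- **Pour:** I tipped the metal cup over the pot mouth and stood it back upright within about 3 mm of where it was. The held weight fell from about 2.7 N to 1.4 N, roughly five or six cylinders. The cup looked empty afterwards.
- **Loose cylinders:** I found none on the bench, before or after. I checked both fixed cameras and a wrist look to the left. Only small patches by the mill, the tin and behind the open lid stayed out of view.
- **Lid and screws:** The lid is shut flat, with a measured slope under 0.001. I tightened the screws in the order 1-3-2-4 for three rounds of 56–59° each. In the last round I turned each one about 5° past the expected stop. All four bars came to rest at about 2.4°, which is the 3.1 rad stop.
- **Bystanders:** The jar measured unchanged. The knife's measured centre differed by 3 mm, but its place in the picture was the same. The tin was hidden from the top camera at the end, but it looked unmoved in the scene picture.

**Unsettled checks:**
- The pot shows an opaque dark surface at about 80 mm height, the same before and after pouring. That the cylinders are inside rests on the weight drop, the empty cup and nothing spilled.
- The wrist and top cameras disagreed by about 3 mm on the screw positions. I settled that by the side force felt on the first grip.

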